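# Tip-check bonded specimens and pack them under the cover plate

### The arm

A 6-joint arm with a two-finger parallel gripper is mounted at the origin on the work surface. World frame = base frame: x ahead of the robot, y to its left, z up, the work surface at z = 0. Lengths are in m, angles in rad, forces in N, time in s.
With the tool pointing down it reaches from about 0.3 to 0.775 m from the base axis. Payload 14.6 kg.
Tool frame: the origin (TCP) lies on the mounting face of the last link; the fingertips stand 199 mm ahead of it and the grasp point (between the pads) lies 180 mm ahead of it; z points along the fingers, y is the direction in which the jaws open and shut (so a half turn about z gives the same grasp; the last joint's range is limited). The gripper opens to 94 mm and grips with 3 to 60 N. Pads are 16 mm wide; open, the fingers measure 119 mm over their backs; the gripper's body (75 mm by 177 mm) begins 78 mm behind the grasp point.
Start: joints at [-0.067, 0.3, 1.521, -0, 1.321, -0.067], TCP at [0.55, -0, 0.405] pointing down, gripper open.
Joint ranges: [-3.03, 3.03], [-0.79, 2.21], [0.23, 2.52], [-1.04, 4.18], [0, 3.07], [-2.55, 2.55]. Speed limits (rad/s): [2.22, 2.22, 2.57, 3.14, 3.14, 3.14].

### API

Orientations are given as [roll, pitch, yaw] about the fixed x, y, z axes, in that order (R = Rz(yaw) Ry(pitch) Rx(roll)).
In Python, from station import sensors, vision, job gives the robot as it stands. The module is installed in compiled form; this text tells all that it offers.
- The arm moves only by the tool arm_command, never from a script. Its argument "plan" is one flat list of numbers, 5 for each row, row after row: the closure, from -1 (fully open) to 1 (shut), so that 0 is half open, then the shift along the world's x, y, z scaled (see below), then the turn about the world's z scaled (see below). A call has 1 to 20 rows; each row is the pose to reach, as a shift and turn from the pose commanded when the call began; what a row does not reach only later rows make up. The controller multiplies each number of a shift by 400 mm and each number of a turn by 120 degrees. A row lasts 1/10 s, in which the tool goes at most 50 mm and 8.59 degrees, less where a joint would pass 70% of its speed; a pose out of reach is approached as far as the arm can. A call with a number of a shift or a turn outside -1 to 1 is refused whole. A call with a gripper value outside its range is refused whole. The fingers move at their own pace and stop on an object; "newtons" is the grip in N (left out, the last holds). Time passes only in rows, so rows that repeat a pose let the fingers close. It gives the time, the measured TCP pose, the force and the opening at its end, in the units of the state.
- sensors.get_obs(): the state, without advancing time (a new reading comes with each control period).
- vision.camera(name): name is "scene" or "side" or "wrist"; returns the picture (384x512x3 uint8, blue, green, red); there is no depth.
- vision.camera_params(name): a dict with "intrinsics" (3x3 intrinsics, pixels), "rvec" (rotation vector, rad) and "tvec" (3), from world to camera coordinates, as OpenCV has them. Camera axes: x right, y down, z forward; pixel columns grow to the right and rows downward; lengths in m; the calibration is good to about 2 mm. A picture is of the moment at which its call begins: read the wrist's pose just before it. camera_params takes no time and is no camera call; for the wrist camera it gives the pose at the moment of the call.
- job.hand_in(): hands the job in, once; it reports no verdict.
Trained networks look in the newest picture that a camera, given by its name, has taken for a name from the list of things; names that differ only in an ending like _2 or _b are one class to them, and where a whole thing is asked for, a point or a joint stands for the part that bears it (a point fixed in the world has none). Each returns a list of dicts, best first, with "confidence" (0 to 1); they miss things now and then, are a little off and sometimes report something else, mostly with a low value. They report only what shows in the picture. A call takes as long as a camera call. They do not tell look-alikes from the thing itself.
- vision.search_frame(name, camera): "at" ([row, column] in pixels, amid what is visible of it).
- vision.silhouettes(name, camera): "mask" (384x512 bool, what is visible of it) and "at" ([row, column] in pixels, amid what is visible of it).
- vision.pinpoint(name, camera): "at" ([row, column] in pixels: a listed point, or the origin of a listed thing).
The state is a dict: "time_s": time; "qpos": joint angles; "joint_vel": joint speeds; "tau": joint torques, N m; "ee_pos": TCP position; "eef_rot": TCP orientation; "force": force on the tool from outside, world axes, zero at the start; "moment": the same for the moment, N m; "grip_width": finger opening in m.
Only numpy, scipy, OpenCV 4.12 (cv2) and the standard library are available. Lean on these libraries where they do the work, as an engineer would, in place of code of your own. Each camera call takes 0.05 s, during which the arm holds its last target.

### The job

Run every bonded specimen on the bench through the tip-gate checker, one at a time in the batch order red, yellow, green, blue, black (some are missing): set it lengthwise on the yellow patch of the rocker chute and let go, so that its own weight tips the chute and it slides into the catch tray. Collect the specimens from the catch tray and lay them flat in the carrier's tray, then lower the blue cover plate level onto the carrier's two guide pins until it sits flush on both shoulders. Leave the chute empty and back level, and leave the other things on the bench where they are.

Things in the scene. Friction and masses are not known exactly. Their poses are not given: they have to be found in the camera images.
- spec_red: bonded test specimen: block 48 x 28 x 28 mm, two aluminium ends with a red middle section (24 mm long, red on all four long faces); about 0.1 kg (differs from start to start). Origin at the centre of its underside, x along the 48 mm length, z up. May be absent.
- spec_yellow: bonded test specimen: block 48 x 28 x 28 mm, two aluminium ends with a yellow middle section (24 mm long, yellow on all four long faces); about 0.1 kg (differs from start to start). Origin at the centre of its underside, x along the 48 mm length, z up. May be absent.
- spec_green: bonded test specimen: block 48 x 28 x 28 mm, two aluminium ends with a green middle section (24 mm long, green on all four long faces); about 0.1 kg (differs from start to start). Origin at the centre of its underside, x along the 48 mm length, z up. May be absent.
- spec_blue: bonded test specimen: block 48 x 28 x 28 mm, two aluminium ends with a blue middle section (24 mm long, blue on all four long faces); about 0.1 kg (differs from start to start). Origin at the centre of its underside, x along the 48 mm length, z up. May be absent.
- spec_black: bonded test specimen: block 48 x 28 x 28 mm, two aluminium ends with a black middle section (24 mm long, black on all four long faces); about 0.1 kg (differs from start to start). Origin at the centre of its underside, x along the 48 mm length, z up. May be absent.
- rocker (a joint): rocker chute's hinge, rad: 0 = level (a brass counterweight holds it there), grows as the outlet end goes down, stop at 0.45. Hinge axis = the gate's x, 85 mm above the table. No spring: a specimen released with its centre 30 mm or more from the hinge towards the outlet tips it and slides into the catch tray in about a second; the empty chute swings back level by itself
- gate: tip-gate checker, fixed to the table, 120 x 335 mm; stands elsewhere at each start. Origin on the table under the hinge; z up. The chute runs along its -y: outlet and catch tray at -y, counterweight at +y. Two blue uprights at x = +-35 mm, y = 0, 94 mm high. The level chute's rims stand 99 mm above the table, its outlet edge at y = -100 mm
- load (a point): centre of the yellow patch on the chute's slick white deck, 45 mm from the hinge towards the outlet, 91 mm above the table when level; moves with the chute; axes as the gate's when level. Deck 135 mm long (y: 35 mm behind the hinge, where a back stop stands, to 100 mm before it), 42 mm wide between 8 mm high rims: a specimen fits only lengthwise along y
- catch (a point): middle of the catch tray's slick white floor, 25 mm above the table; axes as the gate's. The floor is 100 mm wide (x), 128 mm long (y) and slopes down 0.17 rad (10 degrees) towards -y, so specimens come to rest on that slope, mostly against the end wall at -y (its top 53 mm above the table); side walls 10 mm above the floor; open to the chute's outlet at +y
- carrier: specimen carrier, fixed to the table, 150 x 212 mm, a low-walled tray and two shouldered guide pins; stands elsewhere at each start. Origin on the table under its centre, y along the line through the pins, z up. At y = +-82 mm stand grey blocks (50 x 26 mm) whose flat tops (shoulders), 42 mm above the table, carry the cover plate
- carrier_floor (a point): centre of the carrier tray's floor, 6 mm above the table; axes as the carrier's. Inside the tray is 134 mm (x) by 126 mm (y), walls 10 mm high; it takes four specimens lying side by side and end to end (2 x 2), lengthwise along y
- pin_a (a point): tip of the carrier's guide pin at y = -82 mm, 70 mm above the table: a steel pin 10 mm in diameter that stands 28 mm above its shoulder, the top 8 mm tapered to 4 mm
- pin_b (a point): tip of the other, equal guide pin, at y = +82 mm
- cover: the carrier's loose cover plate, blue, 110 x 200 x 8 mm, 0.32 kg, with a black bar handle on top; lies flat on the table at the start. Origin at the centre of its underside, y along its 200 mm length and through its two holes, z up; it fits either way round
- cover_handle (a point): point to grip on the cover's handle, 22 mm above the plate's top and 30 mm above its underside. The handle is a solid bar 14 mm thick (along the cover's x), 70 mm long (along y), 34 mm high above the plate
- hole_a (a point): centre of the cover's hole at y = -82 mm, at the underside: a round through-hole 14 mm in diameter (2 mm clearance all round on the pin)
- hole_b (a point): centre of the other, equal hole, at y = +82 mm
- beaker: bystander, to be left alone: glass beaker, 68 mm across, 90 mm high, stands beyond the carrier. Origin at the centre of its underside
- jar1: bystander, to be left alone: amber jar, 50 mm across, 75 mm high, behind the chute. Origin at the centre of its underside
- jar2: bystander, to be left alone: white jar, 56 mm across, 85 mm high, near the robot's left. Origin at the centre of its underside
- spatula: bystander, to be left alone: spatula 160 mm long, lying at the back left
- tablet: bystander, to be left alone: black tablet 170 x 250 x 8 mm, far left. Origin at the centre of its underside
- washbottle: bystander, to be left alone: white bottle, 64 mm across, 160 mm high, far right. Origin at the centre of its underside
- pencup: bystander, to be left alone: grey cup, 70 mm across, 100 mm high, right. Origin at the centre of its underside
There are look-alikes about, which are no part of the job. What is shaped like the spec_yellow but pink or purple is not meant.

How it is judged:
By the outcome, as a careful person would: the job done as asked, in the order asked, and still so for the second after the job is handed in, with the robot touching nothing.
Of spec_red, spec_yellow, spec_green, spec_blue, spec_black only 3 to 4 are there at a start; the rules pass over those that are not, and their reading is None.
At some moment in a run one of spec_red, spec_yellow, spec_green, spec_blue, spec_black may be knocked a few centimetres aside while the robot is not near it.
Once in a run the grip may slacken for a moment while it holds something.
It also fails if it takes over 210 s, if anything falls off the work surface, if the arm or the gripper's body presses on something with over 40 N, if the wrist force passes 120 N, or if a joint passes its speed limit or range.

## Working session

There is one attempt and no reset: what is moved stays moved. The work goes in short steps, Python scripts to look and compute and a tool call to move; the robot and the scene stay as the last step left them, time stands still between calls to the robot, and variables do not carry over. Pictures are saved under pics/ and viewed, and the job is handed in when it is done.

Besides the shell and the picture viewer there is one more tool, called after ">>>" by a JSON object that holds its "api" and its "payload", one argument or row to a line. arm_command: Moves the arm, as the interface text tells. Its arguments: {"type":"object","properties":{"plan":{"type":"array"},"newtons":{"type":"number"}},"required":["plan"]}

```bash
ls; mkdir -p pics
cat > h.py <<'E'
import numpy as np, cv2
from station import sensors, vision, job
def params(cam):
    p=vision.camera_params(cam); K=np.array(p["intrinsics"],float); R,_=cv2.Rodrigues(np.array(p["rvec"],float)); t=np.array(p["tvec"],float).ravel(); return K,R,t
def px2w(cam,rc,z,P=None):
    K,R,t=P or params(cam)
    d=R.T@np.linalg.inv(K)@np.array([rc[1],rc[0],1.0]); c=-R.T@t
    return c+d*(z-c[2])/d[2]
def w2px(cam,X,P=None):
    K,R,t=P or params(cam)
    q=K@(R@np.array(X,float)+t); return np.array([q[1]/q[2],q[0]/q[2]])
def save(img,name): cv2.imwrite('pics/'+name,img)
E
python3 - <<'E'
from h import *
o=sensors.get_obs();print(o)
for c in ["scene","side","wrist"]:
    im=vision.camera(c);save(im,c+'0.png');K,R,t=params(c);print(c,K.tolist(),(-R.T@t).round(3),R.round(3).tolist())
E
```

```text
pics
{'time_s': 0.0, 'qpos': array([-6.66191497e-02,  3.00472560e-01,  1.52161292e+00,  1.32716160e-05,
        1.32067759e+00, -6.66366505e-02]), 'joint_vel': array([-0.00046499, -0.00253038,  0.00085074, -0.00146857,  0.00226217,
       -0.00011601]), 'tau': array([-1.53750298e-03, -5.31805658e+01, -3.52735734e+01,  7.07558286e-02,
        2.43994006e-02, -4.79655944e-05]), 'ee_pos': array([ 5.49962155e-01, -1.00202619e-05,  4.04071920e-01]), 'eef_rot': array([-3.14042569e+00, -9.07610343e-05,  1.57081048e+00]), 'force': array([0.1260438 , 0.26578549, 0.17750877]), 'moment': array([ 0.01640753, -0.02173504,  0.01122971]), 'grip_width': 0.09382295779905356}
scene [[485.62387776322606, 0.0, 253.4364632952114], [0.0, 485.62387776322606, 193.5518044622392], [0.0, 0.0, 1.0]] [1.192 0.975 1.427] [[-0.83, 0.558, 0.017], [0.415, 0.638, -0.649], [-0.373, -0.531, -0.761]]
side [[376.5720652831326, 0.0, 255.23360960916878], [0.0, 376.5720652831326, 189.87412112979754], [0.0, 0.0, 1.0]] [ 0.433 -1.253  0.989] [[0.996, -0.092, -0.011], [-0.062, -0.571, -0.819], [0.069, 0.816, -0.574]]
wrist [[308.4763438588935, 0.0, 256.7197890443852], [0.0, 308.4763438588935, 184.94044240242772], [0.0, 0.0, 1.0]] [0.549 0.078 0.384] [[1.0, 0.0, -0.002], [0.001, -0.964, 0.265], [-0.002, -0.265, -0.964]]
```

View pics/scene0.png

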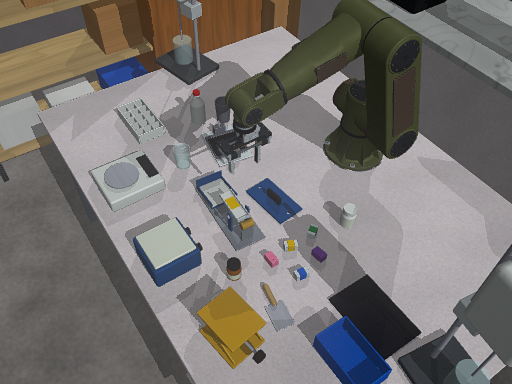

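View pics/side0.png

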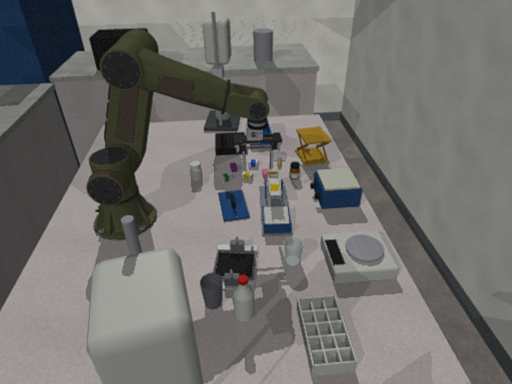

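View pics/wrist0.png

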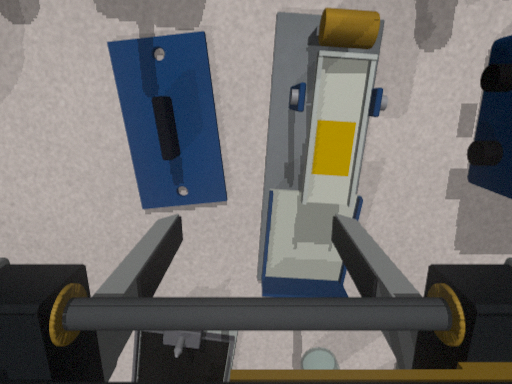

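Run:
```python
from h import *
for c in ["scene","side"]:
    im=vision.camera(c)
    if c=="scene": save(cv2.resize(im[150:320,180:400],None,fx=3.6,fy=3.4,interpolation=cv2.INTER_CUBIC),'sc1.png')
    else: save(cv2.resize(im[140:310,160:360],None,fx=4,fy=3.5,interpolation=cv2.INTER_CUBIC),'si1.png')
    for n,z in [("spec_red",0),("spec_yellow",0),("spec_green",0),("spec_blue",0),("spec_black",0),("gate",0),("carrier",0),("cover",0),("load",.091),("catch",.025),("carrier_floor",.006),("pin_a",.07),("pin_b",.07),("hole_a",0),("cover_handle",.03),("beaker",0),("jar1",0),("jar2",0),("pencup",0),("washbottle",0)]:
        r=vision.pinpoint(n,c)
        print(c,n,[(np.round(d["at"]).astype(int).tolist(),round(d["confidence"],2),px2w(c,d["at"],z)[:2].round(3).tolist()) for d in r[:6]])
```

```text
scene spec_red []
scene spec_yellow [([261, 272], 0.65, [0.611, 0.268]), ([260, 317], 0.59, [0.478, 0.35]), ([250, 290], 0.54, [0.53, 0.263])]
scene spec_green [([231, 313], 0.53, [0.411, 0.245])]
scene spec_blue [([249, 292], 0.64, [0.523, 0.266]), ([275, 301], 0.62, [0.561, 0.367])]
scene spec_black [([146, 227], 0.4, [0.437, -0.301])]
scene gate [([224, 236], 0.93, [0.625, 0.064])]
scene carrier [([146, 227], 0.67, [0.438, -0.303]), ([220, 346], 0.19, [0.276, 0.271])]
scene cover [([199, 273], 0.95, [0.446, 0.043])]
scene load [([202, 234], 0.75, [0.617, 0.036]), ([168, 184], 0.23, [0.687, -0.206])]
scene catch [([188, 214], 0.73, [0.613, -0.111]), ([227, 239], 0.35, [0.635, 0.096])]
scene carrier_floor [([144, 227], 0.81, [0.438, -0.305]), ([186, 263], 0.64, [0.44, -0.031]), ([248, 291], 0.2, [0.526, 0.264])]
scene pin_a [([147, 234], 0.97, [0.454, -0.217]), ([118, 219], 0.91, [0.414, -0.403])]
scene pin_b [([147, 234], 0.97, [0.454, -0.217]), ([118, 219], 0.91, [0.414, -0.403])]
scene hole_a [([186, 259], 0.77, [0.451, -0.041]), ([215, 290], 0.65, [0.435, 0.139])]
scene cover_ha
[... 1285 characters left out ...]
49, -0.215]), ([271, 232], 0.8, [0.425, -0.396])]
side pin_b [([233, 236], 0.92, [0.449, -0.215]), ([271, 232], 0.8, [0.425, -0.396])]
side hole_a [([217, 238], 0.89, [0.462, -0.033]), ([192, 228], 0.78, [0.425, 0.152]), ([207, 234], 0.37, [0.45, 0.037])]
side cover_handle [([201, 235], 0.95, [0.456, 0.038])]
side beaker [([263, 291], 0.71, [0.637, -0.313])]
side jar1 [([177, 198], 0.77, [0.289, 0.289]), ([176, 293], 0.51, [0.744, 0.25])]
side jar2 [([177, 198], 0.77, [0.289, 0.289]), ([176, 293], 0.51, [0.744, 0.25])]
side pencup [([304, 212], 0.81, [0.357, -0.464]), ([188, 274], 0.35, [0.637, 0.157])]
side washbottle [([312, 242], 0.66, [0.451, -0.504]), ([218, 235], 0.58, [0.45, -0.037])]
```

View pics/sc1.png

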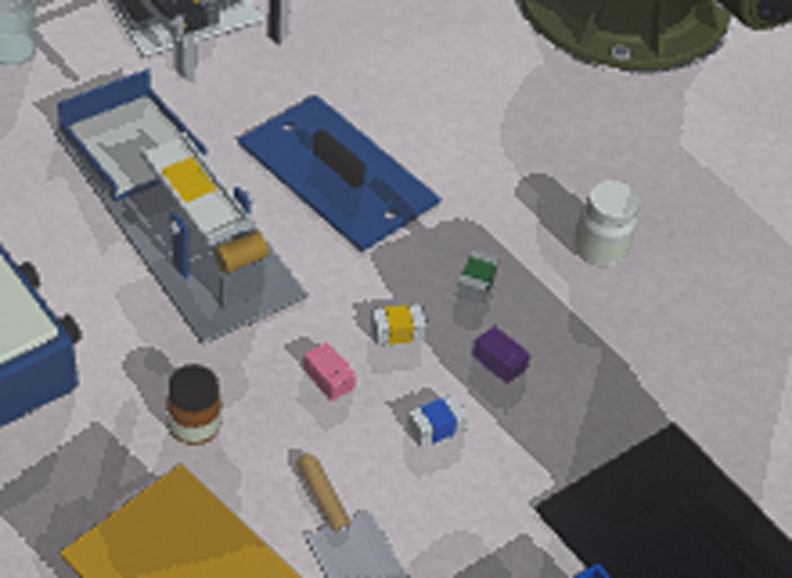

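View pics/si1.png

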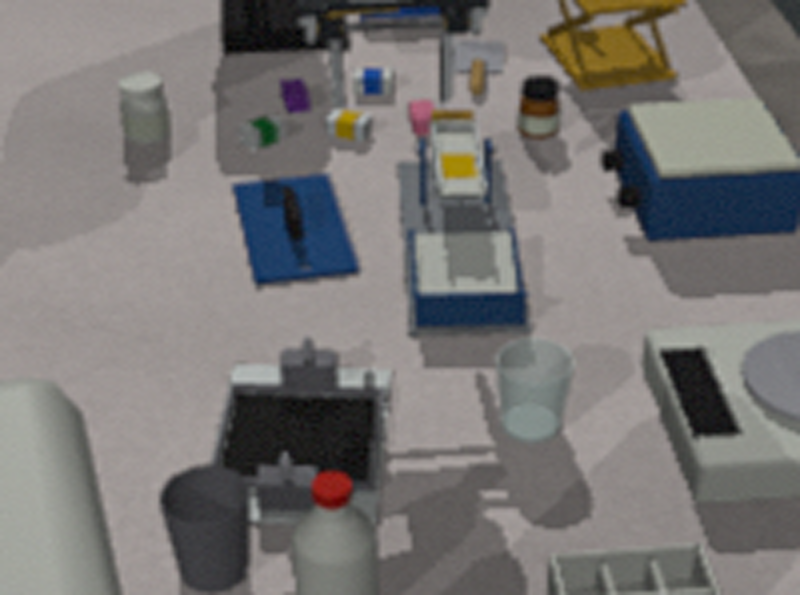

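>>> {"api": "arm_command", "payload": {
  "plan": [-1, -0.25, -0.675, 0, 0, -1, -0.25, -0.675, 0, 0, -1, -0.25, -0.675, 0, 0, -1, -0.25, -0.675, 0, 0, -1, -0.25, -0.675, 0, 0, -1, -0.25, -0.675, 0, 0, -1, -0.25, -0.675, 0, 0, -1, -0.25, -0.675, 0, 0]
}}

```text
time_s: 3.05
ee_pos: [0.4498, -0.2704, 0.4046]
eef_rot: [-3.142, -0.0, 1.569]
force: [-0.5, -0.5, -0.4]
grip_width: 0.0941
```

```bash
cat >> h.py <<'E'
def look(cam,names,name):
    P=params(cam); im=vision.camera(cam); save(im,name)
    o=sensors.get_obs(); print(round(o['time_s'],2),o['ee_pos'].round(4),o['eef_rot'].round(3),round(o['grip_width'],4))
    for n,z in names:
        r=vision.pinpoint(n,cam)
        print(n,[(np.round(d["at"]).astype(int).tolist(),round(d["confidence"],2),px2w(cam,d["at"],z,P)[:2].round(4).tolist()) for d in r[:5]])
    return im,P
E
python3 - <<'E'
from h import *
look("wrist",[("pin_a",.07),("carrier_floor",.006),("carrier",0),("beaker",0)],"w_car.png")
E
```

```text
3.1 [ 0.4501 -0.2697  0.4046] [ 3.142 -0.     1.571] 0.0939
pin_a [([278, 234], 0.96, [0.4221, -0.3895]), ([135, 255], 0.69, [0.4476, -0.2263])]
carrier_floor [([193, 246], 0.73, [0.4356, -0.3073])]
carrier [([194, 247], 0.66, [0.436, -0.3095])]
beaker [([190, 405], 0.64, [0.6413, -0.3055])]
```

View pics/w_car.png

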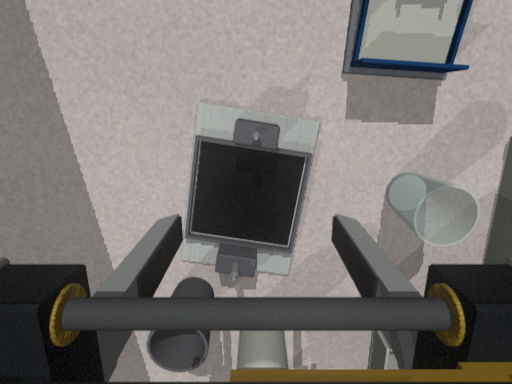

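>>> {"api": "arm_command", "payload": {
  "plan": [-1, 0.15, 0.9, 0, 0, -1, 0.15, 0.9, 0, 0, -1, 0.15, 0.9, 0, 0, -1, 0.15, 0.9, 0, 0, -1, 0.15, 0.9, 0, 0, -1, 0.15, 0.9, 0, 0, -1, 0.15, 0.9, 0, 0, -1, 0.15, 0.9, 0, 0, -1, 0.15, 0.9, 0, 0, -1, 0.15, 0.9, 0, 0, -1, 0.15, 0.9, 0, 0]
}}

```text
time_s: 4.4
ee_pos: [0.5099, 0.0888, 0.4047]
eef_rot: [-3.142, 0.0, 1.57]
force: [0.6, 0.2, 0.5]
grip_width: 0.0938
```

Run:
```python
from h import *
look("wrist",[("load",.091),("catch",.025),("gate",0),("cover",0),("cover_handle",.03),("hole_a",0.008),("spec_yellow",0)],"w_g.png")
```

```text
4.45 [0.51   0.0887 0.4048] [3.141 0.    1.569] 0.0941
load [([228, 366], 0.85, [0.6213, 0.04]), ([132, 199], 0.72, [0.455, 0.1374])]
catch [([299, 333], 0.63, [0.6117, -0.0908])]
gate [([172, 351], 0.61, [0.6298, 0.0779])]
cover [([197, 209], 0.66, [0.4468, 0.0446])]
cover_handle [([200, 204], 0.83, [0.4453, 0.0506])]
hole_a [([132, 198], 0.93, [0.4381, 0.1303]), ([250, 218], 0.61, [0.4563, -0.0281])]
spec_yellow [([9, 347], 0.63, [0.6098, 0.2648]), ([17, 264], 0.62, [0.5174, 0.2574])]
```

View pics/w_g.png

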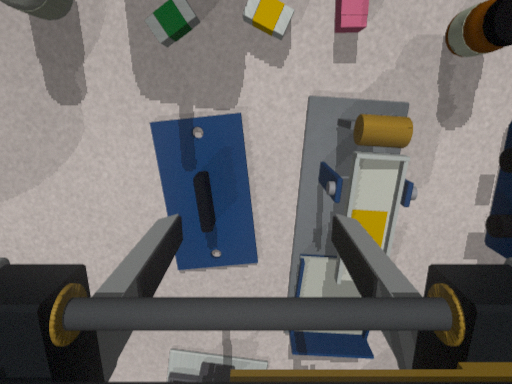

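>>> {"api": "arm_command", "payload": {
  "plan": [-1, 0, 0.6, 0, 0, -1, 0, 0.6, 0, 0, -1, 0, 0.6, 0, 0, -1, 0, 0.6, 0, 0, -1, 0, 0.6, 0, 0, -1, 0, 0.6, 0, 0, -1, 0, 0.6, 0, 0]
}}

```text
time_s: 5.5
ee_pos: [0.5098, 0.3304, 0.4042]
eef_rot: [-3.141, 0.001, 1.572]
force: [0.5, -0.6, -0.1]
grip_width: 0.0943
```

Run:
```python
from h import *
look("wrist",[("spec_green",.0),("spec_yellow",.0),("spec_blue",0),("spec_red",0),("spec_black",0)],"w_s.png")
```

```text
5.55 [0.51   0.3295 0.4044] [-3.141  0.     1.571] 0.0939
spec_green [([224, 188], 0.66, [0.417, 0.248])]
spec_yellow [([160, 219], 0.93, [0.4609, 0.3359]), ([217, 266], 0.74, [0.5218, 0.2588]), ([213, 333], 0.67, [0.6093, 0.2637])]
spec_blue [([134, 301], 0.94, [0.5629, 0.3676])]
spec_red []
spec_black []
```

View pics/w_s.png

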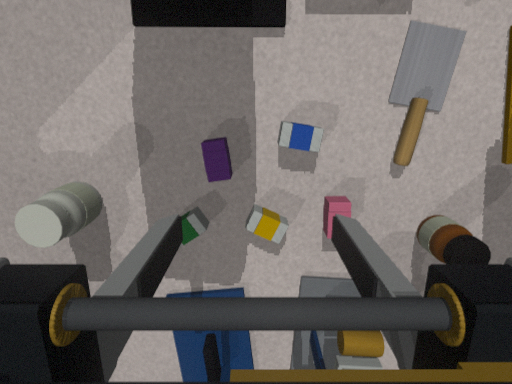

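```bash
cat >> h.py <<'E'
from scipy.optimize import minimize
def boxmask(P,x,y,yaw,L,W,H,z0,S=4,tilt=0):
    K,R,t=P
    pts=[]
    c,s=np.cos(yaw),np.sin(yaw)
    for a in (-L/2,L/2):
        for b in (-W/2,W/2):
            for h in (0,H): pts.append([x+c*a-s*b,y+s*a+c*b,z0+h])
    q=(K@(R@np.array(pts).T+t[:,None])); q=(q[:2]/q[2]).T
    hull=cv2.convexHull((q*S).round().astype(np.int32))
    m=np.zeros((384*S,512*S),np.uint8); cv2.fillConvexPoly(m,hull,1); return m
def fit(mask,P,x,y,L=.048,W=.028,H=.028,z0=0,yaws=None):
    S=4; M=cv2.resize(mask.astype(np.uint8),None,fx=S,fy=S,interpolation=cv2.INTER_NEAREST)
    f=lambda v:1-(lambda B:(M&B).sum()/(M|B).sum())(boxmask(P,v[0],v[1],v[2],L,W,H,z0,S))
    best=None
    for y0 in (yaws if yaws is not None else np.arange(0,np.pi,np.pi/8)):
        r=minimize(f,[x,y,y0],method='Nelder-Mead',options=dict(initial_simplex=[[x,y,y0],[x+.005,y,y0],[x,y+.005,y0],[x,y,y0+.2]],xatol=1e-4,fatol=1e-4,maxiter=60))
        if best is None or r.fun<best.fun: best=r
    return best.x.round(4),round(1-best.fun,3)
HSV=dict(spec_yellow=((20,150,100),(32,255,255)),spec_green=((50,120,30),(75,255,255)),spec_blue=((108,150,100),(125,255,255)))
def specfit(n,cam,near,z0=0,P=None):
    P=P or params(cam)
    r=vision.silhouettes(n,cam); out=[]
    for d in r:
        w=px2w(cam,d['at'],z0+.014,P)[:2]
        if np.hypot(*(w-near))<.035: out.append((d['confidence'],d['mask'],w))
    if not out: print('no silhouette',n); return None
    o=out[0]; return fit(o[1],P,*o[2],z0=z0),round(o[0],2)
E
python3 - <<'E'
from h import *
P=params("wrist"); im=vision.camera("wrist")
for n,w in [("spec_green",(.417,.248)),("spec_yellow",(.522,.258)),("spec_blue",(.563,.368))]:
    print(n,specfit(n,"wrist",np.array(w)))
for c in ["scene","side"]:
    im=vision.camera(c);P=params(c);hsv=cv2.cvtColor(im,cv2.COLOR_BGR2HSV)
    m=cv2.inRange(hsv,(20,150,100),(32,255,255))
    n,l,s,ce=cv2.connectedComponentsWithStats(m)
    for i in range(1,n):
        if s[i][4]>40:
            w=px2w(c,ce[i][::-1],.091,P)
            print(c,s[i],w.round(4))
            if np.hypot(w[0]-.62,w[1]-.04)<.03:
                cnt=np.argwhere(l==i); X=np.array([px2w(c,p,.091,P)[:2] for p in cnt]); X-=X.mean(0); u,d,v=np.linalg.svd(X); print(v, d/np.sqrt(len(X))*np.sqrt(12))
E
```

```text
spec_green ((array([0.4257, 0.2529, 0.8504]), np.float64(0.617)), 0.62)
no silhouette spec_yellow
spec_yellow None
spec_blue ((array([ 0.5594,  0.3679, -0.1489]), np.float64(0.965)), 0.92)
scene [225 197  15  12 103] [0.6241 0.0344 0.091 ]
[[ 0.01521844  0.99988419]
 [-0.99988419  0.01521844]] [0.04963002 0.03382736]
scene [241 219  13  10  77] [0.6295 0.1424 0.091 ]
scene [287 240   8  11  74] [0.5586 0.2953 0.091 ]
scene [ 197  287   69   82 2967] [0.8742 0.4281 0.091 ]
side [297 127  34  17 370] [0.8875 0.4849 0.091 ]
side [296 148  32  16 276] [0.834  0.2823 0.091 ]
side [271 184   8   7  47] [0.621 0.035 0.091]
[[-0.09439883 -0.99553446]
 [-0.99553446  0.09439883]] [0.04792423 0.03025999]
```

Run:
```python
from h import *
K,R,t=params("wrist"); c=-R.T@t; off=c-sensors.get_obs()['ee_pos']; print(off)
def PP(tcp): return K,R,-R@(np.array(tcp)+off)
Pg=PP([.51,.0887,.4048]); P0=PP([.54996,0,.4041])
def L(P,a,b,z):
    A=px2w('',a,z,P);B=px2w('',b,z,P);d=A-B;print(A.round(4),B.round(4),'yaw',-np.arctan2(d[0],d[1]).round(4))
L(Pg,(97,309),(330,290),.005);L(P0,(14,277),(280,258),.005)
L(P0,(52,320),(200,303),.099);L(P0,(55,377),(205,358),.099)
im=cv2.imread('pics/wrist0.png')
m=cv2.inRange(cv2.cvtColor(im,cv2.COLOR_BGR2HSV),(20,150,100),(32,255,255));n,l,s,ce=cv2.connectedComponentsWithStats(m)
for i in range(1,n):
    if s[i][4]>300:
        X=np.array([px2w('',p,.091,P0)[:2] for p in np.argwhere(l==i)],dtype=np.float32); r=cv2.minAreaRect(X*1000); print(s[i],X.mean(0),r)
save(cv2.resize(im[0:310,230:400],None,fx=3.2,fy=1.9),'g0.png')
im=cv2.imread('pics/w_s.png');save(cv2.resize(im[110:260,170:370],None,fx=4,fy=4,interpolation=cv2.INTER_CUBIC),'s0.png')
```

```text
[-0.00044011  0.07809049 -0.01992421]
[0.571  0.1704 0.005 ] [ 0.5579 -0.1583  0.005 ] yaw -0.0399
[0.5715 0.17   0.005 ] [ 0.5509 -0.1635  0.005 ] yaw -0.062
[0.6034 0.1179 0.099 ] [ 0.5942 -0.0155  0.099 ] yaw -0.0695
[0.6525 0.1155 0.099 ] [ 0.648  -0.0206  0.099 ] yaw -0.033
[ 325    8   55   31 1230] [0.63160664 0.1432798 ] ((630.9819946289062, 142.38368225097656), (20.42635154724121, 47.312782287597656), 84.5753402709961)
[ 312  120   44   56 1998] [0.621917   0.03425829] ((621.8892211914062, 33.646278381347656), (51.290367126464844, 35.56288146972656), 86.24911499023438)
[ 231  363  281   16 2759] [ 0.70371085 -0.23333052] ((685.0265502929688, -229.73512268066406), (333.0018310546875, 21.994056701660156), 0.06270739436149597)
```

View pics/s0.png

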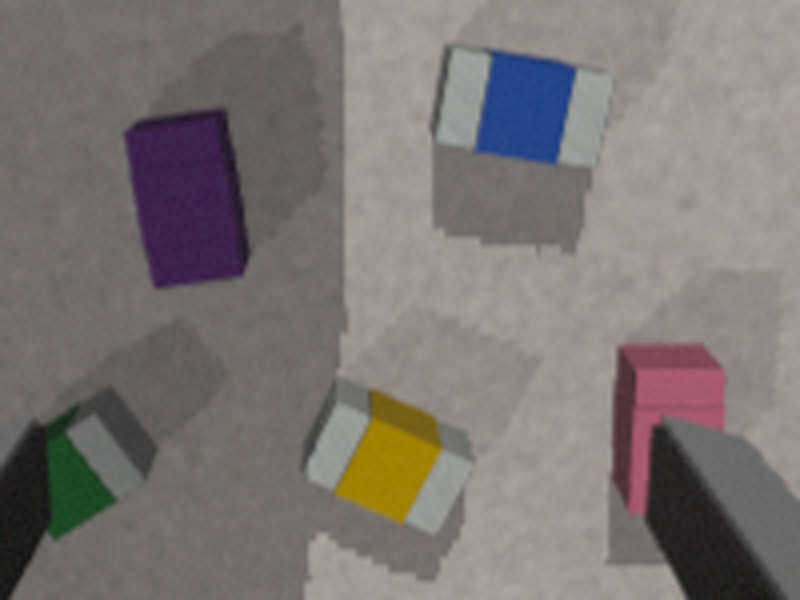

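Run:
```python
from h import *
P=params("wrist"); im=vision.camera("wrist")
for n in ["spec_yellow","spec_blue","spec_green"]:
  for d in vision.silhouettes(n,"wrist"):
    w=px2w("wrist",d['at'],.014,P)[:2]; print(n,d['at'],round(d['confidence'],2),w.round(3),d['mask'].sum(), fit(d['mask'],P,*w))
```

```text
spec_yellow [219.8, 266.7] 0.98 [0.522 0.26 ] 1093 (array([0.5212, 0.256 , 2.6869]), np.float64(0.958))
spec_yellow [211.2, 334.9] 0.89 [0.609 0.271] 723 (array([0.6106, 0.2649, 1.5841]), np.float64(0.62))
spec_yellow [158.7, 217.1] 0.66 [0.461 0.339] 1081 (array([0.4611, 0.3399, 1.725 ]), np.float64(0.941))
spec_blue [351.6, 214.2] 0.22 [0.447 0.053] 3984 (array([0.4456, 0.0555, 0.3149]), np.float64(0.282))
spec_green [223.4, 191.0] 0.91 [0.424 0.255] 703 (array([0.4241, 0.2538, 0.6682]), np.float64(0.628))
```

>>> {"api": "arm_command", "payload": {
  "plan": [-1, 0.028, -0.1825, -0.25, 0.533, -1, 0.028, -0.1825, -0.25, 0.533, -1, 0.028, -0.1825, -0.25, 0.533, -1, 0.028, -0.1825, -0.25, 0.533, -1, 0.028, -0.1825, -0.25, 0.533, -1, 0.028, -0.1825, -0.25, 0.533, -1, 0.028, -0.1825, -0.25, 0.533, -1, 0.028, -0.1825, -0.25, 0.533, -1, 0.028, -0.1825, -0.486, 0.533, -1, 0.028, -0.1825, -0.486, 0.533, -1, 0.028, -0.1825, -0.486, 0.533, -1, 0.028, -0.1825, -0.486, 0.533, 1, 0.028, -0.1825, -0.486, 0.533, 1, 0.028, -0.1825, -0.486, 0.533, 1, 0.028, -0.1825, -0.486, 0.533, 1, 0.028, -0.1825, -0.486, 0.533, 1, 0.028, -0.1825, -0.486, 0.533, 1, 0.028, -0.1825, -0.486, 0.533],
  "newtons": 40
}}

```text
time_s: 8.1
ee_pos: [0.5212, 0.257, 0.2104]
eef_rot: [3.141, 0.0, 2.687]
force: [-0.1, 0.0, -0.3]
grip_width: 0.0494
```

>>> {"api": "arm_command", "payload": {
  "plan": [1, 0, 0, 0, 0, 1, 0, 0, 0, 0, 1, 0, 0, 0, 0, 1, 0, 0, 0, 0]
}}

```text
time_s: 8.5
ee_pos: [0.5212, 0.257, 0.2102]
eef_rot: [-3.141, -0.0, 2.687]
force: [0.5, -0.1, -0.2]
grip_width: 0.028
```

>>> {"api": "arm_command", "payload": {
  "plan": [1, 0, 0, 0.4, 0, 1, 0, 0, 0.4, 0, 1, 0, 0, 0.4, 0, 1, 0.2525, -0.556, 0.45, -0.564, 1, 0.2525, -0.556, 0.45, -0.564, 1, 0.2525, -0.556, 0.45, -0.564, 1, 0.2525, -0.556, 0.45, -0.564, 1, 0.2525, -0.556, 0.45, -0.564, 1, 0.2525, -0.556, 0.45, -0.564, 1, 0.2525, -0.556, 0.45, -0.564, 1, 0.2525, -0.556, 0.45, -0.564, 1, 0.2525, -0.556, 0.3, -0.564, 1, 0.2525, -0.556, 0.3, -0.564, 1, 0.2525, -0.556, 0.3, -0.564]
}}

```text
time_s: 9.9
ee_pos: [0.6221, 0.0346, 0.3287]
eef_rot: [-3.138, 0.0, 1.506]
force: [0.0, 0.1, -0.6]
grip_width: 0.0277
```

Run:
```python
from h import *
o=sensors.get_obs();print(o['ee_pos'],o['grip_width'],o['eef_rot'])
w=vision.camera("wrist");s=vision.camera("scene");d=vision.camera("side")
save(cv2.resize(w[60:384,130:400],None,fx=1.5,fy=1.5),'p1.png')
save(np.hstack([cv2.resize(s[150:270,170:290],(390,390)),cv2.resize(d[150:260,220:330],(390,390))]),'p2.png')
```

```text
[0.62206932 0.03462987 0.32873438] 0.027730331917767175 [-3.13753601e+00  2.39579785e-04  1.50642538e+00]
```

View pics/p1.png

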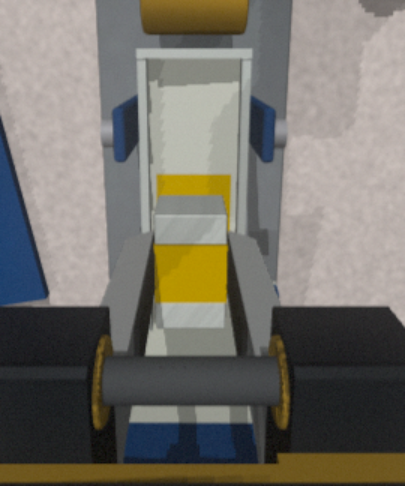

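View pics/p2.png

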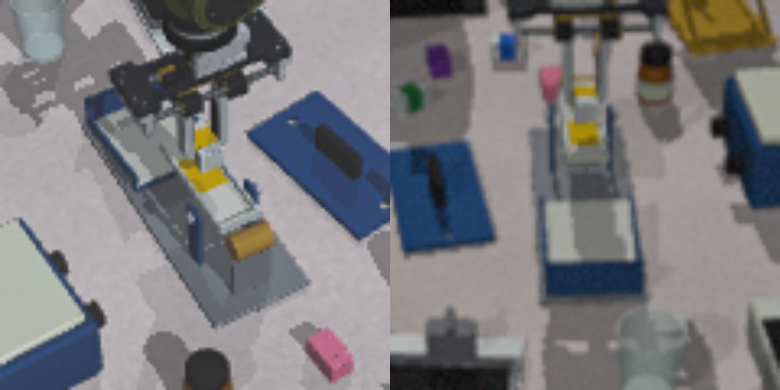

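>>> {"api": "arm_command", "payload": {
  "plan": [1, 0, 0, -0.067, 0, 1, 0, 0, -0.067, 0, 1, 0, 0, -0.067, 0, 1, 0, 0, -0.067, 0, -0.3, 0, 0, -0.067, 0, -0.3, 0, 0, -0.067, 0, -0.3, 0, 0, -0.067, 0, -0.3, 0, 0, -0.067, 0, -0.3, 0, 0, 0.1, 0, -0.3, 0, 0, 0.1, 0, -0.3, 0, 0, 0.1, 0, -0.3, 0, 0, 0.1, 0, -0.3, 0, 0, 0.1, 0, -0.3, 0, 0, 0.1, 0, -0.3, 0, 0, 0.1, 0, -0.3, 0, 0, 0.1, 0, -0.3, 0, 0, 0.1, 0]
}}

```text
time_s: 11.75
ee_pos: [0.6222, 0.0346, 0.3701]
eef_rot: [-3.141, -0.0, 1.506]
force: [-0.0, 0.1, -0.2]
grip_width: 0.0612
```

Run:
```python
from h import *
w=vision.camera("wrist");s=vision.camera("scene");d=vision.camera("side")
save(w,'q1.png')
save(np.hstack([cv2.resize(s[150:270,170:290],(390,390)),cv2.resize(d[150:260,220:330],(390,390))]),'q2.png')
```

```text
(no output)
```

View pics/q2.png

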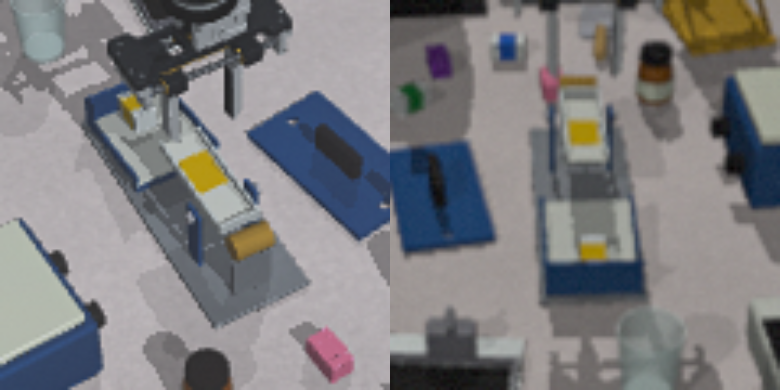

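>>> {"api": "arm_command", "payload": {
  "plan": [-0.3, -0.025, -0.2, 0.075, 0, -0.3, -0.025, -0.2, 0.075, 0, -0.3, -0.025, -0.2, 0.075, 0, -0.3, -0.025, -0.2, 0.075, 0]
}}

```text
time_s: 12.3
ee_pos: [0.6121, -0.0457, 0.4003]
eef_rot: [3.141, -0.0, 1.505]
force: [0.8, 0.2, 0.4]
grip_width: 0.061
```

```bash
cat >> h.py <<'E'
GY=-0.065; GH=np.array([.6251,.0794])
def g2w(x,y): c,s=np.cos(GY),np.sin(GY); return GH+np.array([c*x-s*y,s*x+c*y])
def w2g(p): c,s=np.cos(GY),np.sin(GY); d=np.array(p)[:2]-GH; return np.array([c*d[0]+s*d[1],-s*d[0]+c*d[1]])
E
python3 - <<'E'
from h import *
im,P=look("wrist",[("catch",.025),("load",.091),("spec_yellow",.02)],"c1.png")
save(cv2.resize(im[60:384,150:400],None,fx=1.8,fy=1.8),'c1z.png')
for d in vision.silhouettes("spec_yellow","wrist"):
    print(d['at'],round(d['confidence'],2),px2w("wrist",d['at'],.03,P),w2g(px2w("wrist",d['at'],.03,P)),d['mask'].sum())
m=vision.camera("side");
for d in vision.pinpoint("spec_yellow","side"): w=px2w("side",d['at'],.018);print(d['at'],w,w2g(w))
for d in vision.pinpoint("catch","side"): w=px2w("side",d['at'],.025);print(d['at'],w,w2g(w))
E
```

```text
12.35 [ 0.6122 -0.045   0.3999] [-3.141 -0.     1.506] 0.0612
catch [([202, 259], 0.81, [0.611, -0.0869])]
load [([96, 262], 0.94, [0.6216, 0.0353])]
spec_yellow [([229, 256], 0.91, [0.6056, -0.1241]), ([336, 288], 0.46, [0.6397, -0.2875])]
[237.9, 260.4] 0.79 [ 0.61016762 -0.13192604  0.03      ] [-0.00117432 -0.21184969] 996
[169.7, 233.4] [0.45969691 0.30858142 0.018     ] [-0.17994011  0.21795381]
[177.1, 264.6] [0.60325211 0.22651829 0.018     ] [-0.03135771  0.1453885 ]
[224.9, 278.8] [ 0.62030135 -0.12391134  0.018     ] [ 0.00841742 -0.20319369]
[166.3, 252.8] [0.55634698 0.32972506 0.018     ] [-0.08486751  0.24533064]
[309.4, 244.8] [ 0.45827634 -0.51626096  0.025     ] [-0.12778066 -0.60523897]
[218.1, 275.1] [ 0.61016722 -0.08881228  0.025     ] [-0.00397515 -0.168827  ]
```

View pics/c1z.png

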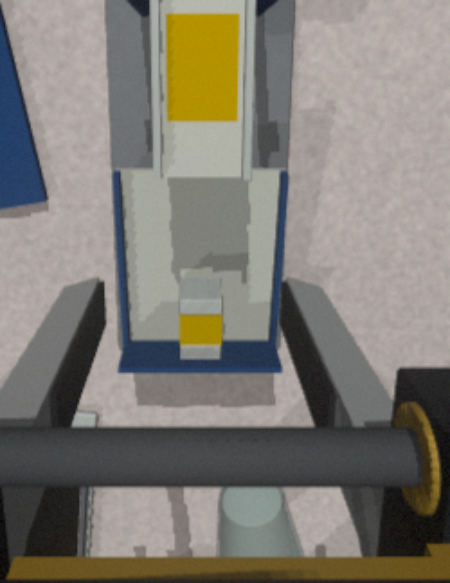

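Run:
```python
from h import *
o=sensors.get_obs();w=g2w(-0.0,-0.208);d=np.array([*w,.228])-[.6122,-.0454,.4003];print(w,d/.4)
```

```text
[ 0.61158952 -0.12816075] [-0.0015262  -0.20690189 -0.43075   ]
```

>>> {"api": "arm_command", "payload": {
  "plan": [-0.3, -0.0015, -0.207, -0.2, 0, -0.3, -0.0015, -0.207, -0.2, 0, -0.3, -0.0015, -0.207, -0.2, 0, -0.3, -0.0015, -0.207, -0.43, 0, -0.3, -0.0015, -0.207, -0.43, 0, -0.3, -0.0015, -0.207, -0.43, 0, -0.3, -0.0015, -0.207, -0.43, 0, 1, -0.0015, -0.207, -0.43, 0, 1, -0.0015, -0.207, -0.43, 0, 1, -0.0015, -0.207, -0.43, 0, 1, -0.0015, -0.207, -0.43, 0, 1, -0.0015, -0.207, -0.43, 0, 1, -0.0015, -0.207, -0.43, 0]
}}

```text
time_s: 14.0
ee_pos: [0.6117, -0.1282, 0.2288]
eef_rot: [3.141, 0.0, 1.506]
force: [-1.4, 1.1, 5.2]
grip_width: 0.0278
```

```bash
cat >> h.py <<'E'
CY=-0.155; CC=np.array([.4349,-.3079])
def c2w(x,y): c,s=np.cos(CY),np.sin(CY); return CC+np.array([c*x-s*y,s*x+c*y])
E
python3 - <<'E'
from h import *
o=sensors.get_obs();print(o['grip_width'],o['force'])
for s in [(-.031,-.03),(.031,-.03),(-.031,.03)]:
    w=c2w(*s);d=np.array([*w,.220])-[.6116,-.1282,.2285];print(w,(d/.4).round(4))
E
```

```text
0.02776615896561741 [-1.36798117  1.10242085  5.17910956]
[ 0.39964024 -0.33275456] [-0.5299 -0.5114 -0.0213]
[ 0.46089695 -0.34232613] [-0.3768 -0.5353 -0.0213]
[ 0.40890305 -0.27347387] [-0.5067 -0.3632 -0.0213]
```

>>> {"api": "arm_command", "payload": {
  "plan": [1, 0, 0, 0.3, 0, 1, 0, 0, 0.3, 0, 1, 0, 0, 0.3, 0, 1, -0.53, -0.5115, 0.3, -0.043, 1, -0.53, -0.5115, 0.3, -0.043, 1, -0.53, -0.5115, 0.3, -0.043, 1, -0.53, -0.5115, 0.3, -0.043, 1, -0.53, -0.5115, 0.3, -0.043, 1, -0.53, -0.5115, 0.3, -0.043, 1, -0.53, -0.5115, 0.3, -0.043, 1, -0.53, -0.5115, 0.3, -0.043]
}}

```text
time_s: 15.1
ee_pos: [0.3991, -0.3333, 0.3482]
eef_rot: [-3.142, -0.0, 1.414]
force: [0.7, 0.4, -0.6]
grip_width: 0.0273
```

Run:
```python
from h import *
o=sensors.get_obs();print(o['ee_pos'],o['grip_width'],o['force'])
save(vision.camera("wrist")[:,100:412],'d1.png')
```

```text
[ 0.39911035 -0.33326284  0.34820194] 0.027343908950431317 [ 0.73515957  0.38315892 -0.62204671]
```

View pics/d1.png

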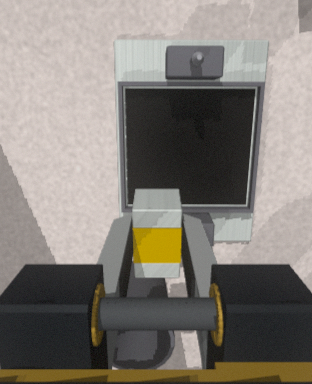

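Run:
```python
from h import *
for p in [(-.067,.063),(.067,.063),(-.067,-.063),(.067,-.063),(-.031,-.03)]: print(p,w2px("wrist",[*c2w(*p),.006 if p[0]==-.031 else .016])-[0,100])
print(w2px("wrist",[*c2w(0,.082),.07])-[0,100])
```

```text
(-0.067, 0.063) [ 84.16662191 120.21884957]
(0.067, 0.063) [ 84.10878523 259.37711922]
(-0.067, -0.063) [207.72074608 123.94581247]
(0.067, -0.063) [207.7355366  249.03939259]
(-0.031, -0.03) [175.57904997 157.53929437]
[ 55.00008437 197.5455399 ]
```

>>> {"api": "arm_command", "payload": {
  "plan": [1, 0, 0, -0.32, 0, 1, 0, 0, -0.32, 0, 1, 0, 0, -0.32, 0, 1, 0, 0, -0.32, 0, 1, 0, 0, -0.32, 0, 0.1, 0, 0, -0.32, 0, 0.1, 0, 0, -0.32, 0, 0.1, 0, 0, -0.32, 0, 0.1, 0, 0, -0.32, 0, 0.1, 0, 0, -0.1, 0, 0.1, 0, 0, -0.1, 0, 0.1, 0, 0, 0.15, 0, 0.1, 0, 0, 0.15, 0]
}}

```text
time_s: 16.45
ee_pos: [0.3992, -0.3325, 0.4104]
eef_rot: [-3.141, -0.0, 1.416]
force: [0.1, -0.7, -0.0]
grip_width: 0.0424
```

Run:
```python
from h import *
o=sensors.get_obs();print(o['ee_pos'],o['grip_width'],o['force'])
w=vision.camera("wrist");s=vision.camera("scene");d=vision.camera("side")
save(np.hstack([w[:,100:412],cv2.resize(d[200:330,170:330],(480,384))]),'d2.png')
print([(x['at'],x['confidence'],px2w("side",x['at'],0)) for n in ("spec_green",) for x in vision.pinpoint(n,"side")])
save(cv2.resize(s[150:320,180:400],None,fx=3.6,fy=3.4),'d3.png')
```

```text
[ 0.39921012 -0.33249727  0.41039486] 0.04236104343034275 [ 0.14100688 -0.73232875 -0.0347576 ]
[([198.1, 232.5], 0.71, array([0.4456    , 0.09986938, 0.        ])), ([196.1, 229.5], 0.61, array([0.43287991, 0.11644183, 0.        ])), ([181.2, 227.0], 0.45, array([4.25428472e-01, 2.38031461e-01, 1.11022302e-16])), ([178.0, 293.4], 0.45, array([0.7423155 , 0.23113388, 0.        ]))]
```

View pics/d2.png

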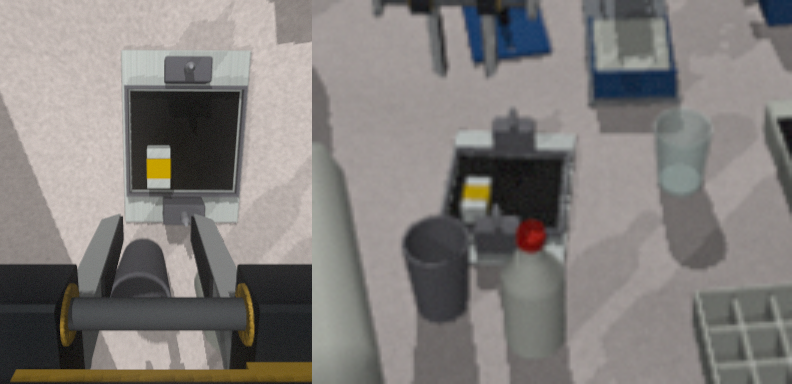

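View pics/d3.png

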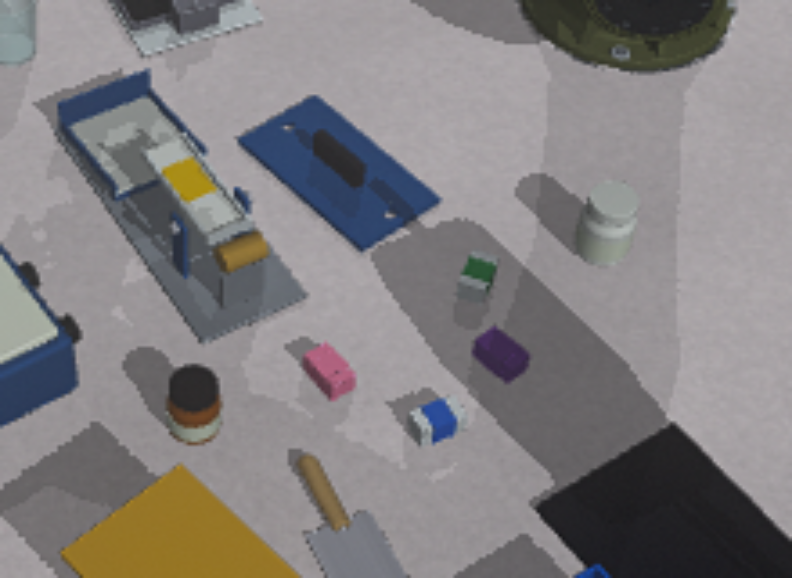

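>>> {"api": "arm_command", "payload": {
  "plan": [-1, 0.05, 1, 0, 0.074, -1, 0.05, 1, 0, 0.074, -1, 0.05, 1, 0, 0.074, -1, 0.05, 1, 0, 0.074, -1, 0.05, 1, 0, 0.074, -1, 0.05, 1, 0, 0.074, -1, 0.05, 1, 0, 0.074, -1, 0.05, 1, 0, 0.074]
}}

```text
time_s: 17.45
ee_pos: [0.419, 0.0687, 0.407]
eef_rot: [-3.14, 0.0, 1.571]
force: [1.2, -0.3, 0.3]
grip_width: 0.0939
```

>>> {"api": "arm_command", "payload": {
  "plan": [-1, 0.0, 0.6, 0, 0, -1, 0, 0.6, 0, 0, -1, 0, 0.6, 0, 0, -1, 0, 0.6, 0, 0, -1, 0, 0.6, 0, 0, -1, 0, 0.6, 0, 0, -1, 0, 0.6, 0, 0]
}}

```text
time_s: 18.15
ee_pos: [0.4194, 0.307, 0.4065]
eef_rot: [-3.139, 0.002, 1.572]
force: [0.1, -1.3, 0.1]
grip_width: 0.0942
```

Run:
```python
from h import *
o=sensors.get_obs();print(o['time_s'],o['ee_pos'],o['eef_rot'])
P=params("wrist"); im=vision.camera("wrist"); save(im,'e1.png')
for n in ["spec_green","spec_blue"]:
  for d in vision.silhouettes(n,"wrist"):
    w=px2w("wrist",d['at'],.014,P)[:2]; print(n,d['at'],round(d['confidence'],2),w.round(3),d['mask'].sum(), fit(d['mask'],P,*w))
```

```text
18.15 [0.41936628 0.30704383 0.40652621] [-3.13911432e+00  1.73765715e-03  1.57233113e+00]
spec_green [194.6, 136.8] 0.69 [0.266 0.269] 3093 (array([0.2538, 0.2631, 1.6688]), np.float64(0.427))
spec_green [209.0, 256.0] 0.6 [0.417 0.25 ] 1066 (array([0.4184, 0.2502, 0.5836]), np.float64(0.951))
```

View pics/e1.png

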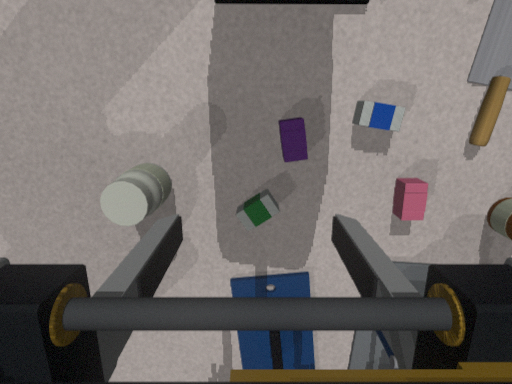

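Run:
```python
from h import *
im=vision.camera("wrist");P=params("wrist")
c=cv2.resize(im[170:250,220:300],None,fx=7,fy=7,interpolation=cv2.INTER_CUBIC)
K,R,t=P
x,y,yaw=.4184,.2502,.5836
for h in (0,.028):
    pts=[]
    for a,b in [(-.024,-.014),(.024,-.014),(.024,.014),(-.024,.014)]:
        r=w2px("",[x+np.cos(yaw)*a-np.sin(yaw)*b,y+np.sin(yaw)*a+np.cos(yaw)*b,h],P); pts.append([(r[1]-220+.5)*7,(r[0]-170+.5)*7])
    cv2.polylines(c,[np.array(pts).astype(np.int32)],True,(0,0,255) if h else (255,0,0),1)
save(c,'e2.png')
```

```text
(no output)
```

View pics/e2.png

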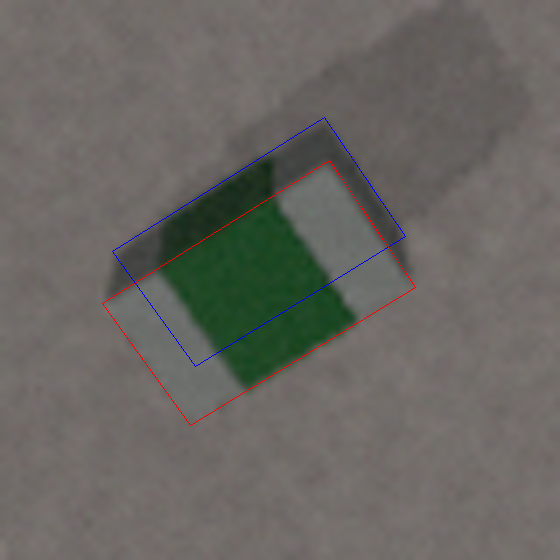

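>>> {"api": "arm_command", "payload": {
  "plan": [-0.3, -0.003, -0.1425, -0.25, -0.471, -0.3, -0.003, -0.1425, -0.25, -0.471, -0.3, -0.003, -0.1425, -0.25, -0.471, -0.3, -0.003, -0.1425, -0.25, -0.471, -0.3, -0.003, -0.1425, -0.25, -0.471, -0.3, -0.003, -0.1425, -0.25, -0.471, -0.3, -0.003, -0.1425, -0.25, -0.471, -0.3, -0.003, -0.1425, -0.495, -0.471, -0.3, -0.003, -0.1425, -0.495, -0.471, -0.3, -0.003, -0.1425, -0.495, -0.471, -0.3, -0.003, -0.1425, -0.495, -0.471, 1, -0.003, -0.1425, -0.495, -0.471, 1, -0.003, -0.1425, -0.495, -0.471, 1, -0.003, -0.1425, -0.495, -0.471, 1, -0.003, -0.1425, -0.495, -0.471, 1, -0.003, -0.1425, -0.495, -0.471, 1, -0.003, -0.1425, -0.495, -0.471]
}}

```text
time_s: 20.05
ee_pos: [0.4185, 0.2498, 0.2108]
eef_rot: [3.141, -0.001, 0.584]
force: [-0.6, -0.2, 7.7]
grip_width: 0.0278
```

>>> {"api": "arm_command", "payload": {
  "plan": [1, 0, 0, 0.4, 0, 1, 0, 0, 0.4, 0, 1, 0, 0, 0.4, 0, 1, 0.5095, -0.539, 0.45, 0.44, 1, 0.5095, -0.539, 0.45, 0.44, 1, 0.5095, -0.539, 0.45, 0.44, 1, 0.5095, -0.539, 0.45, 0.44, 1, 0.5095, -0.539, 0.45, 0.44, 1, 0.5095, -0.539, 0.45, 0.44, 1, 0.5095, -0.539, 0.45, 0.44, 1, 0.5095, -0.539, 0.45, 0.44, 1, 0.5095, -0.539, 0.3, 0.44, 1, 0.5095, -0.539, 0.3, 0.44, 1, 0.5095, -0.539, 0.3, 0.44, 1, 0.5095, -0.539, 0.3, 0.44]
}}

```text
time_s: 21.55
ee_pos: [0.6222, 0.0347, 0.332]
eef_rot: [3.14, -0.0, 1.506]
force: [-0.1, -0.2, 0.0]
grip_width: 0.0277
```

Run:
```python
from h import *
o=sensors.get_obs();print(o['ee_pos'],o['grip_width'],o['eef_rot'])
w=vision.camera("wrist");s=vision.camera("scene")
save(np.hstack([cv2.resize(w[60:384,130:400],(400,480)),cv2.resize(s[150:270,170:290],(400,480))]),'f1.png')
```

```text
[0.62218664 0.03474699 0.33201074] 0.027657751789556855 [ 3.14004958e+00 -1.19270774e-04  1.50592755e+00]
```

View pics/f1.png

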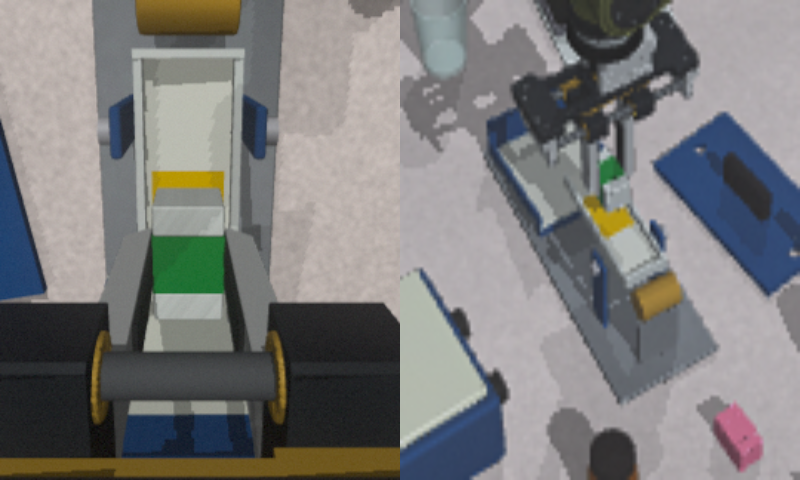

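>>> {"api": "arm_command", "payload": {
  "plan": [1, 0, 0, -0.07, 0, 1, 0, 0, -0.07, 0, 1, 0, 0, -0.07, 0, 1, 0, 0, -0.07, 0, -0.3, 0, 0, -0.07, 0, -0.3, 0, 0, -0.07, 0, -0.3, 0, 0, -0.07, 0, -0.3, 0, 0, -0.07, 0, -0.3, 0, 0, 0.174, 0, -0.3, 0, 0, 0.174, 0, -0.3, 0, 0, 0.174, 0, -0.3, -0.025, -0.2, 0.174, 0, -0.3, -0.025, -0.2, 0.174, 0, -0.3, -0.025, -0.2, 0.174, 0, -0.3, -0.025, -0.2, 0.174, 0, -0.3, -0.025, -0.2, 0.174, 0]
}}

```text
time_s: 23.25
ee_pos: [0.6123, -0.0451, 0.3997]
eef_rot: [-3.142, -0.0, 1.507]
force: [0.1, -0.1, 0.5]
grip_width: 0.061
```

```bash
cat >> h.py <<'E'
def catchview(n,pic):
    P=params("wrist"); im=vision.camera("wrist")
    s=vision.camera("scene")
    vision.camera("wrist")
    save(np.hstack([cv2.resize(im[60:384,150:400],(400,518)),cv2.resize(s[150:270,170:290],(400,518))]),pic)
    o=sensors.get_obs();print(o['time_s'],o['ee_pos'],o['eef_rot'])
    for d in vision.silhouettes(n,"wrist"):
        w=px2w("wrist",d['at'],.032,P); print(d['at'],round(d['confidence'],2),w.round(4),w2g(w).round(4),d['mask'].sum())
E
python3 - <<'E'
from h import *
catchview("spec_green","f2.png")
E
```

```text
23.4 [ 0.61228436 -0.04499392  0.39973874] [-3.14145620e+00 -3.61491311e-05  1.50705392e+00]
[347.2, 185.5] 0.7 [ 0.4983 -0.2859  0.032 ] [-0.1029 -0.3727] 1347
[241.0, 258.4] 0.68 [ 0.6076 -0.134   0.032 ] [-0.0036 -0.2141] 1080
```

View pics/f2.png

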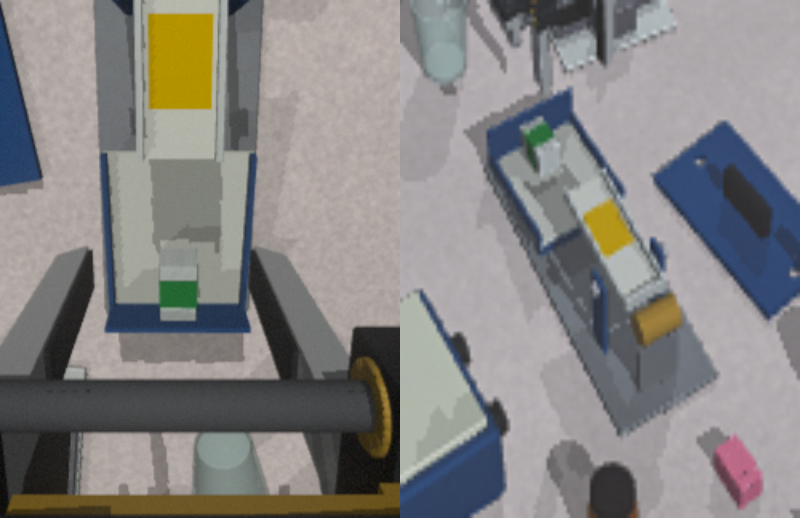

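>>> {"api": "arm_command", "payload": {
  "plan": [-0.3, -0.005, -0.207, -0.2, 0, -0.3, -0.005, -0.207, -0.2, 0, -0.3, -0.005, -0.207, -0.2, 0, -0.3, -0.005, -0.207, -0.43, 0, -0.3, -0.005, -0.207, -0.43, 0, -0.3, -0.005, -0.207, -0.43, 0, -0.3, -0.005, -0.207, -0.43, 0, 1, -0.005, -0.207, -0.43, 0, 1, -0.005, -0.207, -0.43, 0, 1, -0.005, -0.207, -0.43, 0, 1, -0.005, -0.207, -0.43, 0, 1, -0.005, -0.207, -0.43, 0, 1, -0.005, -0.207, -0.43, 0]
}}

```text
time_s: 24.75
ee_pos: [0.6103, -0.1287, 0.2284]
eef_rot: [3.141, 0.0, 1.506]
force: [-1.4, 0.7, 6.0]
grip_width: 0.0278
```

>>> {"api": "arm_command", "payload": {
  "plan": [1, 0, 0, 0.3, 0, 1, 0, 0, 0.3, 0, 1, 0, 0, 0.3, 0, 1, -0.373, -0.5345, 0.3, -0.043, 1, -0.373, -0.5345, 0.3, -0.043, 1, -0.373, -0.5345, 0.3, -0.043, 1, -0.373, -0.5345, 0.3, -0.043, 1, -0.373, -0.5345, 0.3, -0.043, 1, -0.373, -0.5345, 0.3, -0.043, 1, -0.373, -0.5345, 0.3, -0.043, 1, -0.373, -0.5345, 0.3, -0.043]
}}

```text
time_s: 25.85
ee_pos: [0.4614, -0.3418, 0.3476]
eef_rot: [-3.141, -0.0, 1.416]
force: [0.4, 0.3, -0.3]
grip_width: 0.0279
```

Run:
```python
from h import *
o=sensors.get_obs();print(o['ee_pos'],o['grip_width'],o['force'])
save(vision.camera("wrist")[:,100:412],'f3.png')
```

```text
[ 0.46144045 -0.34184294  0.34764973] 0.027946155957178035 [ 0.36066279  0.30038892 -0.34816253]
```

View pics/f3.png

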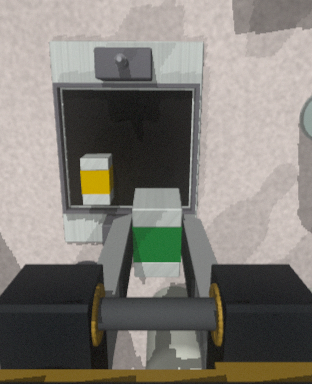

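>>> {"api": "arm_command", "payload": {
  "plan": [1, 0, 0, -0.32, 0, 1, 0, 0, -0.32, 0, 1, 0, 0, -0.32, 0, 1, 0, 0, -0.32, 0, 1, 0, 0, -0.32, 0, 0.1, 0, 0, -0.32, 0, 0.1, 0, 0, -0.32, 0, 0.1, 0, 0, -0.32, 0, 0.1, 0, 0, -0.32, 0, 0.1, 0, 0, -0.1, 0, 0.1, 0, 0, -0.1, 0, 0.1, 0, 0, 0.15, 0, 0.1, 0, 0, 0.15, 0]
}}

```text
time_s: 27.2
ee_pos: [0.4606, -0.3423, 0.41]
eef_rot: [-3.141, -0.0, 1.416]
force: [0.4, 0.5, 0.2]
grip_width: 0.0422
```

Run:
```python
from h import *
o=sensors.get_obs();print(o['ee_pos'],o['grip_width'],o['force'])
w=vision.camera("wrist");s=vision.camera("scene");d=vision.camera("side")
save(np.hstack([w[:,100:412],cv2.resize(d[200:330,170:330],(480,384))]),'f4.png')
for n in ("spec_blue",):
  for c in ("side","scene"):
    print([(x['at'],x['confidence'],px2w(c,x['at'],0).round(3)) for x in vision.pinpoint(n,c)])
```

```text
[ 0.46058995 -0.34226653  0.40997321] 0.0422352409758577 [0.44632667 0.54551642 0.2081184 ]
[([165.1, 252.9], 0.38, array([0.56 , 0.371, 0.   ]))]
[([272.8, 301.6], 0.71, array([0.553, 0.361, 0.   ])), ([317.3, 373.7], 0.5, array([0.46 , 0.618, 0.   ])), ([141.8, 228.1], 0.41, array([ 0.421, -0.32 ,  0.   ]))]
```

View pics/f4.png

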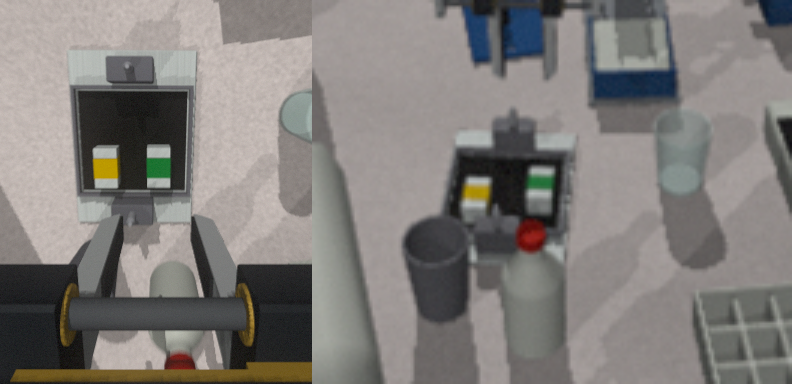

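>>> {"api": "arm_command", "payload": {
  "plan": [-0.3, 0.225, 1, 0, 0.074, -0.3, 0.225, 1, 0, 0.074, -0.3, 0.225, 1, 0, 0.074, -0.3, 0.225, 1, 0, 0.074, -0.3, 0.225, 1, 0, 0.074, -0.3, 0.225, 1, 0, 0.074, -0.3, 0.225, 1, 0, 0.074, -0.3, 0.225, 1, 0, 0.074]
}}

```text
time_s: 28.25
ee_pos: [0.5488, 0.0498, 0.4062]
eef_rot: [-3.139, 0.0, 1.571]
force: [1.6, -0.6, -0.1]
grip_width: 0.061
```

>>> {"api": "arm_command", "payload": {
  "plan": [-0.3, 0, 0.8, 0, 0, -0.3, 0, 0.8, 0, 0, -0.3, 0, 0.8, 0, 0, -0.3, 0, 0.8, 0, 0, -0.3, 0, 0.8, 0, 0, -0.3, 0, 0.8, 0, 0, -0.3, 0, 0.8, 0, 0, -0.3, 0, 0.8, 0, 0]
}}

```text
time_s: 29.05
ee_pos: [0.5482, 0.3704, 0.405]
eef_rot: [-3.138, 0.002, 1.574]
force: [0.2, -0.7, 0.3]
grip_width: 0.0608
```

Run:
```python
from h import *
o=sensors.get_obs();print(o['time_s'],o['ee_pos'],o['eef_rot'])
P=params("wrist"); im=vision.camera("wrist"); save(im,'j1.png')
for n in ["spec_blue"]:
  for d in vision.silhouettes(n,"wrist"):
    w=px2w("wrist",d['at'],.014,P)[:2]; print(n,d['at'],round(d['confidence'],2),w.round(3),d['mask'].sum(), fit(d['mask'],P,*w))
```

```text
29.05 [0.548164   0.37036813 0.40499903] [-3.13827227e+00  1.70825982e-03  1.57396400e+00]
spec_blue [169.0, 267.8] 0.95 [0.56  0.366] 1075 (array([0.5593, 0.3678, 2.9716]), np.float64(0.955))
```

View pics/j1.png

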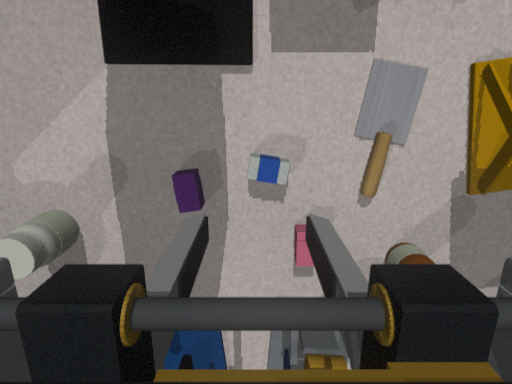

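>>> {"api": "arm_command", "payload": {
  "plan": [-0.3, 0.021, -0.0245, -0.25, 0.673, -0.3, 0.021, -0.0245, -0.25, 0.673, -0.3, 0.021, -0.0245, -0.25, 0.673, -0.3, 0.021, -0.0245, -0.25, 0.673, -0.3, 0.021, -0.0245, -0.25, 0.673, -0.3, 0.021, -0.0245, -0.25, 0.673, -0.3, 0.021, -0.0245, -0.25, 0.673, -0.3, 0.021, -0.0245, -0.25, 0.673, -0.3, 0.021, -0.0245, -0.25, 0.673, -0.3, 0.021, -0.0245, -0.25, 0.673, -0.3, 0.021, -0.0245, -0.494, 0.673, -0.3, 0.021, -0.0245, -0.494, 0.673, -0.3, 0.021, -0.0245, -0.494, 0.673, -0.3, 0.021, -0.0245, -0.494, 0.673, 1, 0.021, -0.0245, -0.494, 0.673, 1, 0.021, -0.0245, -0.494, 0.673, 1, 0.021, -0.0245, -0.494, 0.673, 1, 0.021, -0.0245, -0.494, 0.673, 1, 0.021, -0.0245, -0.494, 0.673, 1, 0.021, -0.0245, -0.494, 0.673]
}}

```text
time_s: 31.15
ee_pos: [0.5572, 0.3581, 0.211]
eef_rot: [3.141, 0.001, 2.98]
force: [-0.7, 0.2, 5.3]
grip_width: 0.0278
```

>>> {"api": "arm_command", "payload": {
  "plan": [1, 0, 0, 0.4, 0, 1, 0, 0, 0.4, 0, 1, 0, 0, 0.4, 0, 1, 0.1625, -0.809, 0.45, -0.704, 1, 0.1625, -0.809, 0.45, -0.704, 1, 0.1625, -0.809, 0.45, -0.704, 1, 0.1625, -0.809, 0.45, -0.704, 1, 0.1625, -0.809, 0.45, -0.704, 1, 0.1625, -0.809, 0.45, -0.704, 1, 0.1625, -0.809, 0.45, -0.704, 1, 0.1625, -0.809, 0.45, -0.704, 1, 0.1625, -0.809, 0.45, -0.704, 1, 0.1625, -0.809, 0.45, -0.704, 1, 0.1625, -0.809, 0.3, -0.704, 1, 0.1625, -0.809, 0.3, -0.704, 1, 0.1625, -0.809, 0.3, -0.704, 1, 0.1625, -0.809, 0.3, -0.704, 1, 0.1625, -0.809, 0.3, -0.704]
}}

```text
time_s: 32.95
ee_pos: [0.6224, 0.0344, 0.3322]
eef_rot: [3.139, -0.0, 1.506]
force: [1.1, -0.2, -1.3]
grip_width: 0.0274
```

Run:
```python
from h import *
o=sensors.get_obs();print(o['ee_pos'],o['grip_width'],o['eef_rot'])
w=vision.camera("wrist");s=vision.camera("scene")
save(np.hstack([cv2.resize(w[60:384,130:400],(400,480)),cv2.resize(s[150:270,170:290],(400,480))]),'k1.png')
```

```text
[0.62242928 0.03437248 0.33219407] 0.027438851964497402 [ 3.13906402e+00 -9.89524286e-05  1.50616451e+00]
```

View pics/k1.png

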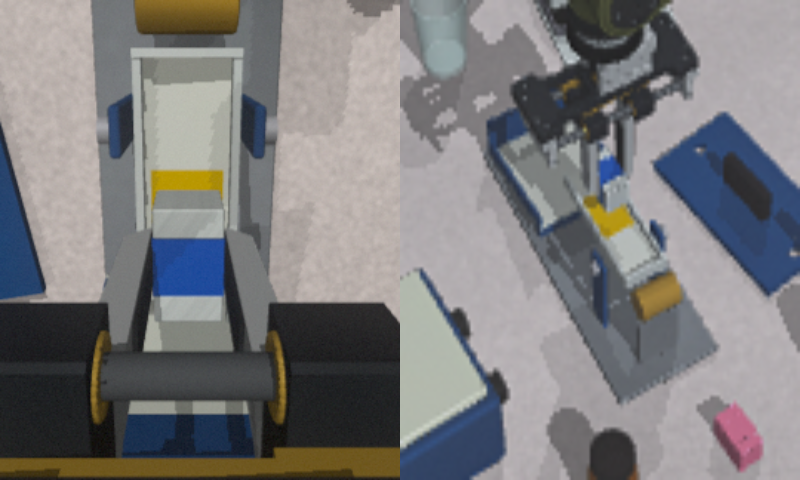

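>>> {"api": "arm_command", "payload": {
  "plan": [1, 0, 0, -0.07, 0, 1, 0, 0, -0.07, 0, 1, 0, 0, -0.07, 0, 1, 0, 0, -0.07, 0, -0.3, 0, 0, -0.07, 0, -0.3, 0, 0, -0.07, 0, -0.3, 0, 0, -0.07, 0, -0.3, 0, 0, -0.07, 0, -0.3, 0, 0, 0.174, 0, -0.3, 0, 0, 0.174, 0, -0.3, 0, 0, 0.174, 0, -0.3, -0.025, -0.2, 0.174, 0, -0.3, -0.025, -0.2, 0.174, 0, -0.3, -0.025, -0.2, 0.174, 0, -0.3, -0.025, -0.2, 0.174, 0, -0.3, -0.025, -0.2, 0.174, 0]
}}

```text
time_s: 34.65
ee_pos: [0.6123, -0.0449, 0.3997]
eef_rot: [-3.141, -0.0, 1.507]
force: [0.3, 0.5, -0.3]
grip_width: 0.061
```

Run:
```python
from h import *
catchview("spec_blue","k2.png")
```

```text
34.8 [ 0.6122932  -0.04472716  0.39973964] [-3.14149758e+00 -4.93652988e-05  1.50712494e+00]
[238.4, 259.6] 0.66 [ 0.6093 -0.1304  0.032 ] [-0.0021 -0.2104] 1127
```

View pics/k2.png

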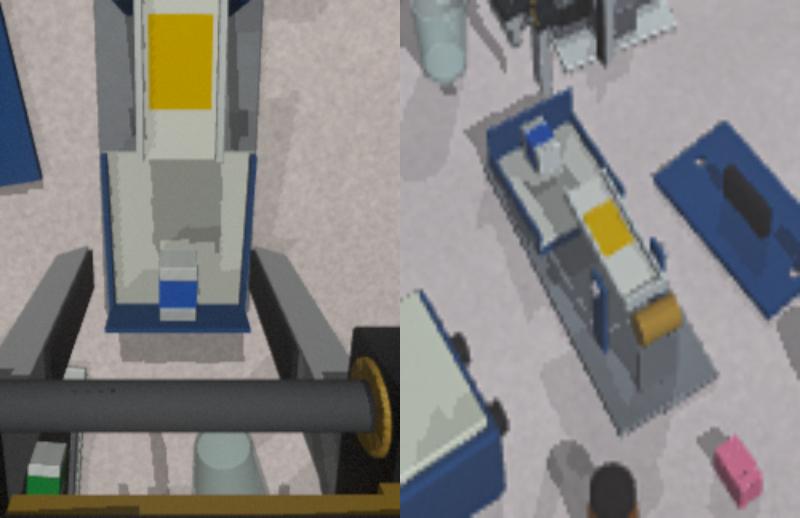

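>>> {"api": "arm_command", "payload": {
  "plan": [-0.3, -0.005, -0.207, -0.2, 0, -0.3, -0.005, -0.207, -0.2, 0, -0.3, -0.005, -0.207, -0.2, 0, -0.3, -0.005, -0.207, -0.43, 0, -0.3, -0.005, -0.207, -0.43, 0, -0.3, -0.005, -0.207, -0.43, 0, -0.3, -0.005, -0.207, -0.43, 0, 1, -0.005, -0.207, -0.43, 0, 1, -0.005, -0.207, -0.43, 0, 1, -0.005, -0.207, -0.43, 0, 1, -0.005, -0.207, -0.43, 0, 1, -0.005, -0.207, -0.43, 0, 1, -0.005, -0.207, -0.43, 0]
}}

```text
time_s: 36.15
ee_pos: [0.6103, -0.1285, 0.2284]
eef_rot: [3.141, 0.0, 1.506]
force: [-2.0, -0.1, 5.7]
grip_width: 0.0276
```

>>> {"api": "arm_command", "payload": {
  "plan": [1, 0, 0, 0.3, 0, 1, 0, 0, 0.3, 0, 1, 0, 0, 0.3, 0, 1, -0.5035, -0.3625, 0.3, -0.043, 1, -0.5035, -0.3625, 0.3, -0.043, 1, -0.5035, -0.3625, 0.3, -0.043, 1, -0.5035, -0.3625, 0.3, -0.043, 1, -0.5035, -0.3625, 0.3, -0.043, 1, -0.5035, -0.3625, 0.3, -0.043, 1, -0.5035, -0.3625, 0.3, -0.043, 1, -0.5035, -0.3625, 0.3, -0.043]
}}

```text
time_s: 37.25
ee_pos: [0.4094, -0.273, 0.3478]
eef_rot: [3.142, -0.0, 1.416]
force: [-0.4, 0.2, -1.0]
grip_width: 0.0274
```

Run:
```python
from h import *
o=sensors.get_obs();print(o['ee_pos'],o['grip_width'],o['force'])
save(vision.camera("wrist")[:,100:412],'l3.png')
```

```text
[ 0.40938443 -0.27302832  0.34779948] 0.02741516205475701 [-0.3810461   0.15015188 -1.02616579]
```

View pics/l3.png

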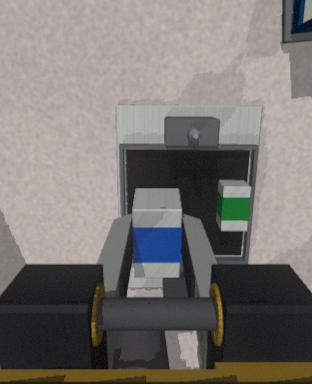

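>>> {"api": "arm_command", "payload": {
  "plan": [1, 0, 0, -0.32, 0, 1, 0, 0, -0.32, 0, 1, 0, 0, -0.32, 0, 1, 0, 0, -0.32, 0, 1, 0, 0, -0.32, 0, 0.1, 0, 0, -0.32, 0, 0.1, 0, 0, -0.32, 0, 0.1, 0, 0, -0.32, 0, 0.1, 0, 0, -0.32, 0, 0.1, 0, 0, -0.1, 0, 0.1, 0, 0, -0.1, 0, 0.1, 0, 0, 0.15, 0, 0.1, 0, 0, 0.15, 0, 0.1, 0, 0, 0.15, 0]
}}

```text
time_s: 38.7
ee_pos: [0.4088, -0.2735, 0.4145]
eef_rot: [3.132, 0.005, 1.416]
force: [-0.4, -0.2, -0.6]
grip_width: 0.042
```

Run:
```python
from h import *
im,P=look("wrist",[("pin_a",.07),("carrier_floor",.006)],"l4w.png")
o=sensors.get_obs();print(o['ee_pos'],o['grip_width'],o['force'])
d=vision.camera("side");s=vision.camera("scene")
save(np.hstack([im[:,100:412],cv2.resize(d[200:330,170:330],(480,384))]),'l4.png')
save(cv2.resize(s[50:330,100:420],(800,600)),'l5.png')
```

```text
38.75 [ 0.4087 -0.2734  0.4108] [3.136e+00 3.000e-03 1.416e+00] 0.0423
pin_a [([266, 279], 0.71, [0.4201, -0.3885]), ([126, 287], 0.65, [0.4503, -0.2287])]
carrier_floor [([184, 278], 0.62, [0.4348, -0.3085]), ([268, 282], 0.23, [0.4227, -0.4314])]
[ 0.40857327 -0.27334014  0.40716661] 0.04236809548690841 [-0.3653802  -0.05958612 -0.5463158 ]
```

View pics/l4.png

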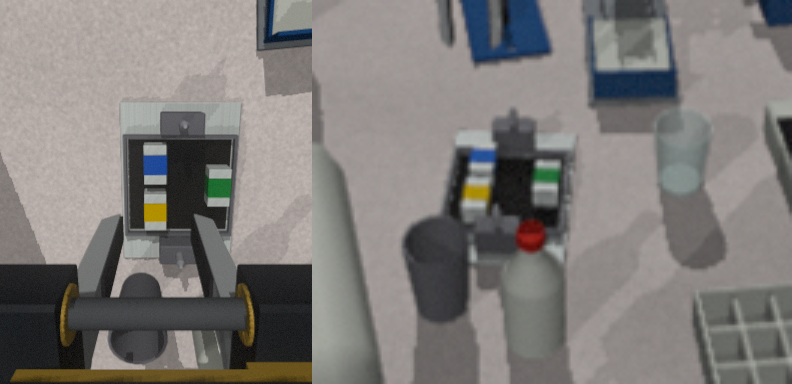

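View pics/l5.png

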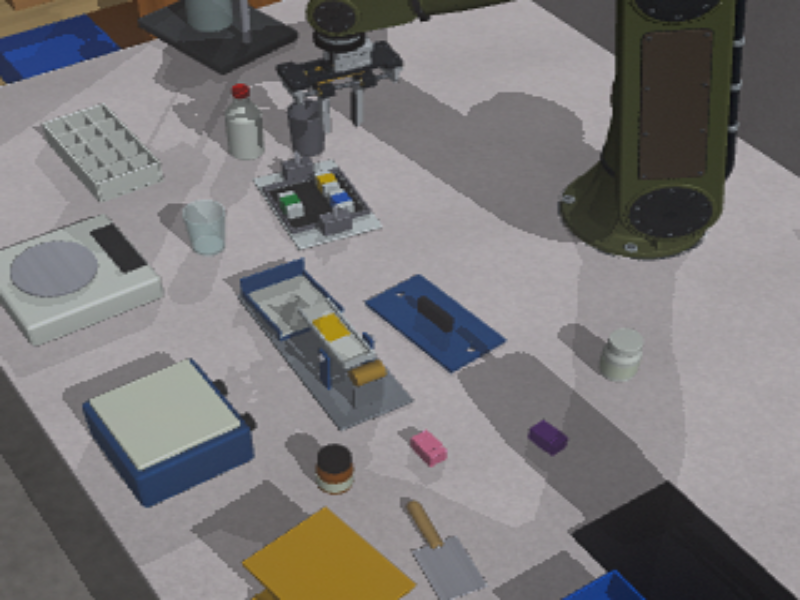

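Run:
```python
from h import *
P=params("wrist");im=vision.camera("wrist")
for n in ("spec_green","spec_yellow","spec_blue"):
  for d in vision.silhouettes(n,"wrist")[:2]:
    w=px2w("wrist",d['at'],.02,P)[:2]; f=fit(d['mask'],P,*w,z0=.006)
    dd=f[0][:2]-CC; c,s=np.cos(CY),np.sin(CY); print(n,d['at'],round(d['confidence'],2),f,[round(c*dd[0]+s*dd[1],4),round(-s*dd[0]+c*dd[1],4)],(f[0][2]-CY)%np.pi)
save(cv2.resize(im[90:280,210:350],(590,800),interpolation=cv2.INTER_CUBIC)[:600],'l6.png')
```

```text
spec_green [189.2, 319.9] 0.63 (array([ 0.4829, -0.313 ,  1.429 ]), np.float64(0.961)) [np.float64(0.0482), np.float64(0.0024)] 1.584
spec_yellow [210.2, 256.2] 0.64 (array([ 0.4   , -0.3321,  1.4143]), np.float64(0.909)) [np.float64(-0.0307), np.float64(-0.0293)] 1.5693
spec_blue [168.5, 259.6] 0.81 (array([ 0.4095, -0.2717,  1.4278]), np.float64(0.928)) [np.float64(-0.0307), np.float64(0.0318)] 1.5828
spec_blue [166.3, 281.1] 0.68 (array([ 0.4927, -0.2416,  1.1   ]), np.float64(0.09)) [np.float64(0.0469), np.float64(0.0744)] 1.2550000000000001
```

View pics/l6.png

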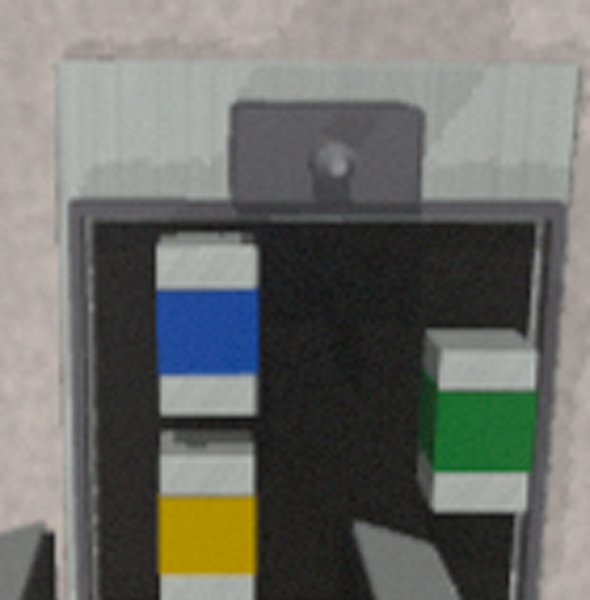

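>>> {"api": "arm_command", "payload": {
  "plan": [-0.3, 0.093, 0.93, 0, 0.074, -0.3, 0.093, 0.93, 0, 0.074, -0.3, 0.093, 0.93, 0, 0.074, -0.3, 0.093, 0.93, 0, 0.074, -0.3, 0.093, 0.93, 0, 0.074, -0.3, 0.093, 0.93, 0, 0.074, -0.3, 0.093, 0.93, 0, 0.074, -0.3, 0.093, 0.93, 0, 0.074, -0.3, 0.093, 0.93, 0, 0.074, -0.3, 0.093, 0.93, 0, 0.074, -0.3, 0.093, 0.93, 0, 0.074]
}}

```text
time_s: 40.25
ee_pos: [0.446, 0.0978, 0.4077]
eef_rot: [-3.141, 0.0, 1.57]
force: [-0.1, 0.6, 0.0]
grip_width: 0.0609
```

```bash
cat >> h.py <<'E'
def coverfit(m,P,x,y,yaw,z0):
    S=2; M=cv2.resize(m.astype(np.uint8),None,fx=S,fy=S,interpolation=cv2.INTER_NEAREST)
    f=lambda v:1-(lambda B:(M&B).sum()/(M|B).sum())(boxmask(P,v[0],v[1],v[2],.11,.2,.008,z0,S))
    r=minimize(f,[x,y,yaw],method='Nelder-Mead',options=dict(initial_simplex=[[x,y,yaw],[x+.01,y,yaw],[x,y+.01,yaw],[x,y,yaw+.1]],xatol=1e-4,fatol=1e-5,maxiter=150)); return r.x.round(4),round(1-r.fun,3)
E
python3 - <<'E'
from h import *
im,P=look("wrist",[("hole_a",.008),("cover_handle",.03),("cover",0)],"m1.png")
for d in vision.silhouettes("cover","wrist"):
    print(d['at'],d['confidence'],d['mask'].sum(),coverfit(cv2.morphologyEx(d['mask'].astype(np.uint8),cv2.MORPH_CLOSE,np.ones((25,25))),P,.447,.05,.1,0))
E
```

```text
40.3 [0.446  0.0976 0.4078] [-3.141  0.     1.569] 0.0613
hole_a [([138, 251], 0.8, [0.4377, 0.131]), ([254, 264], 0.77, [0.4542, -0.0261]), ([237, 427], 0.39, [0.6722, -0.0011])]
cover_handle [([207, 260], 0.88, [0.4484, 0.0494])]
cover [([200, 261], 0.82, [0.4504, 0.0485])]
[194.6, 256.0] 0.79 12688 (array([0.4447, 0.0479, 0.1028]), np.float64(0.986))
[362.6, 246.1] 0.2 1213 (array([0.447, 0.05 , 0.1  ]), np.float64(0.0))
```

View pics/m1.png

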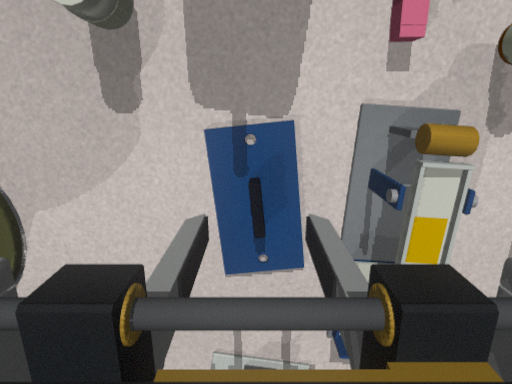

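>>> {"api": "arm_command", "payload": {
  "plan": [-0.3, -0.0015, -0.125, -0.3, 0.049, -0.3, -0.0015, -0.125, -0.3, 0.049, -0.3, -0.0015, -0.125, -0.3, 0.049, -0.3, -0.0015, -0.125, -0.3, 0.049, -0.3, -0.0015, -0.125, -0.495, 0.049, -0.3, -0.0015, -0.125, -0.495, 0.049, -0.3, -0.0015, -0.125, -0.495, 0.049, -0.3, -0.0015, -0.125, -0.495, 0.049, 1, -0.0015, -0.125, -0.495, 0.049, 1, -0.0015, -0.125, -0.495, 0.049, 1, -0.0015, -0.125, -0.495, 0.049, 1, -0.0015, -0.125, -0.495, 0.049, 1, -0.0015, -0.125, -0.495, 0.049, 1, -0.0015, -0.125, -0.495, 0.049, 1, -0.0015, -0.125, -0.495, 0.049, 1, -0.0015, -0.125, -0.495, 0.049],
  "newtons": 60
}}

```text
time_s: 42.1
ee_pos: [0.4454, 0.0486, 0.2099]
eef_rot: [3.142, -0.0, 1.673]
force: [-0.7, 0.3, 1.1]
grip_width: 0.0137
```

>>> {"api": "arm_command", "payload": {
  "plan": [1, 0, 0, 0.3, 0, 1, 0, 0, 0.3, 0, 1, 0, 0, 0.3, 0, 1, -0.026, -0.891, 0.3, -0.123, 1, -0.026, -0.891, 0.3, -0.123, 1, -0.026, -0.891, 0.3, -0.123, 1, -0.026, -0.891, 0.3, -0.123, 1, -0.026, -0.891, 0.3, -0.123, 1, -0.026, -0.891, 0.3, -0.123, 1, -0.026, -0.891, 0.3, -0.123, 1, -0.026, -0.891, 0.3, -0.123, 1, -0.026, -0.891, 0.3, -0.123, 1, -0.026, -0.891, 0.3, -0.123, 1, -0.026, -0.891, 0.3, -0.123]
}}

```text
time_s: 43.5
ee_pos: [0.4352, -0.3066, 0.3298]
eef_rot: [-3.141, -0.0, 1.417]
force: [0.1, -0.3, -2.9]
grip_width: 0.0135
```

Run:
```python
from h import *
o=sensors.get_obs();z=o['ee_pos'][2];print(z)
im,P=look("wrist",[("hole_a",z-.202),("pin_a",.07)],"n1.png")
s=vision.camera("side"); c=vision.camera("scene")
save(np.hstack([cv2.resize(s[190:320,170:320],(400,347)),cv2.resize(c[80:200,170:290],(347,347))]),'n2.png')
```

```text
0.32980553166397053
43.55 [ 0.4353 -0.3066  0.33  ] [-3.142 -0.     1.417] 0.0136
hole_a [([328, 259], 0.87, [0.4246, -0.3824]), ([97, 255], 0.6, [0.4458, -0.2275])]
pin_a [([98, 256], 0.64, [0.4462, -0.2276])]
```

View pics/n1.png

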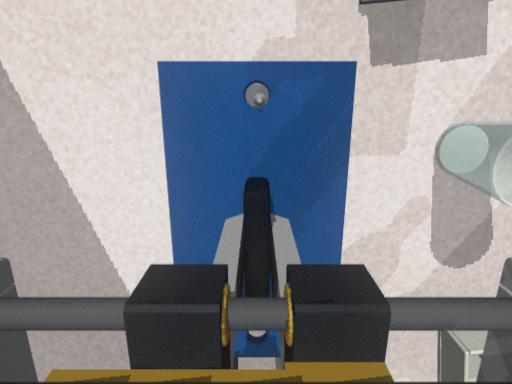

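View pics/n2.png

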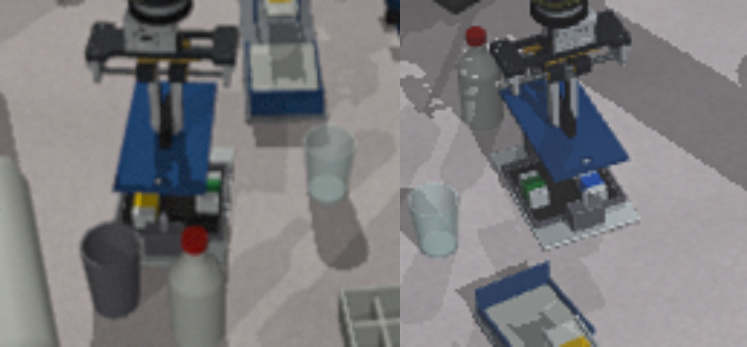

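Run:
```python
from h import *
im=cv2.imread('pics/n1.png');save(cv2.resize(im[75:115,235:280],None,fx=14,fy=14,interpolation=cv2.INTER_CUBIC),'n3.png')
im=vision.camera("side");save(cv2.resize(im[200:290,200:290],(600,600),interpolation=cv2.INTER_CUBIC),'n4.png')
```

```text
(no output)
```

View pics/n3.png

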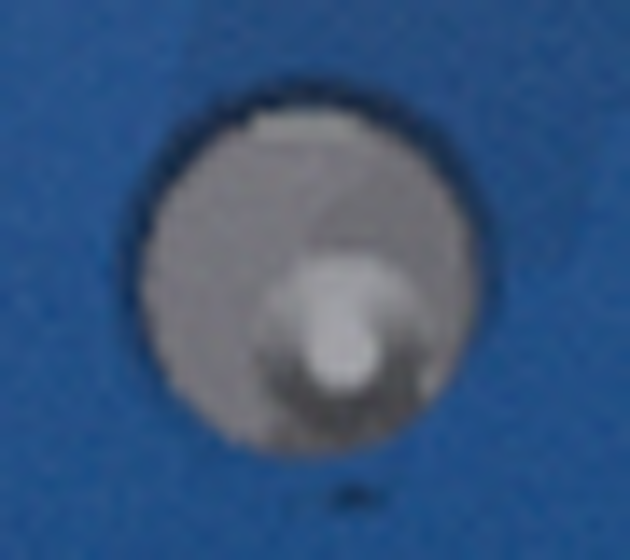

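Run:
```python
from h import *
o=sensors.get_obs();print(o['ee_pos'])
h=px2w("wrist",(93.7,256.4),o['ee_pos'][2]-.202);p=px2w("wrist",(98.9,258.96),.070)
ax=np.array([-np.sin(CY),np.cos(CY)])
print(h,p,'diff pin-hole',(p-h)[:2], 'hole radius to TCP', h[:2]-o['ee_pos'][:2], np.linalg.norm(h[:2]-o['ee_pos'][:2]))
yaw=o['eef_rot'][2]-np.pi/2; print(yaw, -np.arctan2(*(h[:2]-o['ee_pos'][:2])))
```

```text
[ 0.435105   -0.30746011  0.32995225]
[ 0.44667895 -0.22680871  0.12795225] [ 0.44804864 -0.2296911   0.07      ] diff pin-hole [ 0.00136969 -0.00288239] hole radius to TCP [0.01157395 0.0806514 ] 0.08147763169001092
-0.15439526594891717 -0.14253279144792735
```

View pics/n4.png

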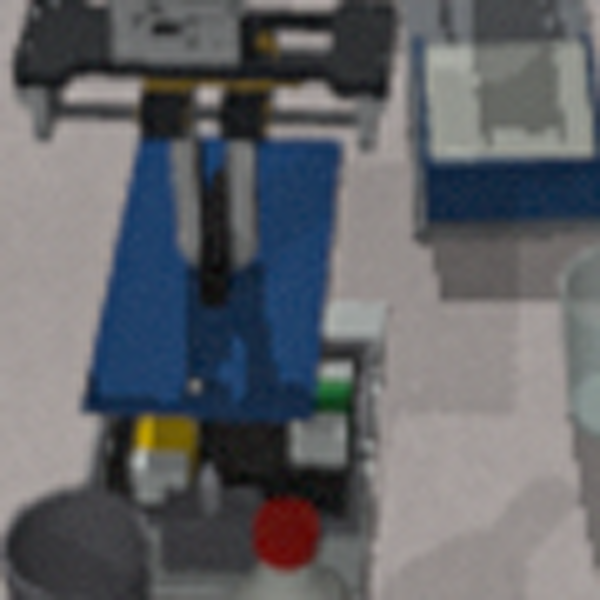

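Run:
```python
from h import *
a=cv2.imread('pics/f4.png')[:,:312]; b=cv2.imread('pics/d2.png')[:,:312]
za=cv2.resize(a[50:85,105:155],None,fx=8,fy=8,interpolation=cv2.INTER_CUBIC);zb=cv2.resize(a[190:225,105:155],None,fx=8,fy=8,interpolation=cv2.INTER_CUBIC)
zc=cv2.resize(b[50:85,165:215],None,fx=8,fy=8,interpolation=cv2.INTER_CUBIC);zd=cv2.resize(b[190:225,160:210],None,fx=8,fy=8,interpolation=cv2.INTER_CUBIC)
save(np.vstack([np.hstack([za,zc]),np.hstack([zb,zd])]),'n5.png')
```

```text
(no output)
```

View pics/n5.png

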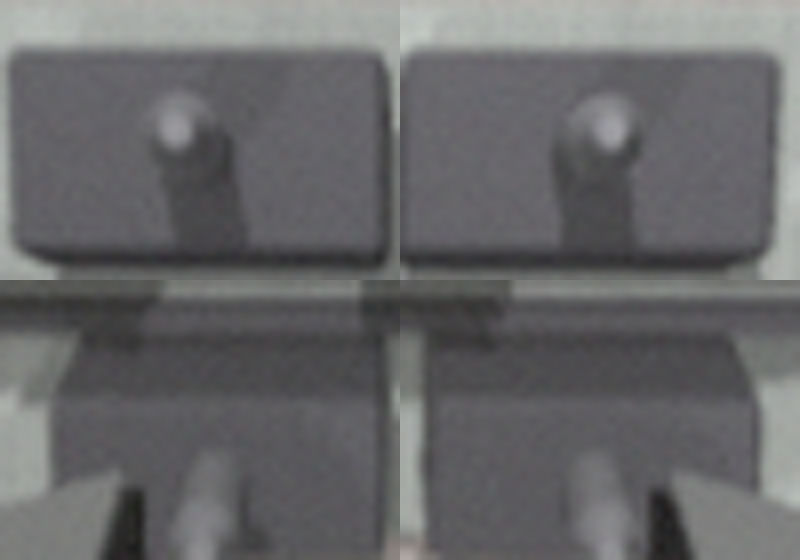

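Run:
```python
from h import *
K,R,t=params("wrist"); c=-R.T@t; off=c-sensors.get_obs()['ee_pos']; 
def PP(tcp): return K,R,-R@(np.array(tcp)+off)
for nm,tcp,pin,bl,ul,br in [("f4",[.46059,-.34227,.40997],(65.8,226.8),(56.4,206.5,253.1),(204.6,211.9,252.8),0),("d2",[.39921,-.3325,.4104],(65.8,291.1),(56.4,265.6,312.3),(204.6,264,304.4),0)]:
    P=PP(tcp); print(nm,'pin_b',px2w('',pin,.07,P)[:2].round(4))
    M=[]
    for r,a,b in (bl,ul):
        A=px2w('',(r,a),.042,P);B=px2w('',(r,b),.042,P);M.append(((A+B)/2)[:2]);print(A[:2].round(4),B[:2].round(4),np.linalg.norm(A-B),'edge yaw',np.arctan2(*(B-A)[1::-1]).round(3))
    d=M[0]-M[1];print(M,'yaw',-np.arctan2(d[0],d[1]),np.linalg.norm(d),'centre',(M[1]+d*(69/164)))
```

```text
f4 pin_b [ 0.4478 -0.2288]
[ 0.4263 -0.2133] [ 0.4747 -0.2208] 0.048927277220273395 edge yaw -0.154
[ 0.4004 -0.3755] [ 0.4486 -0.383 ] 0.04872287032144791 edge yaw -0.154
[array([ 0.45049108, -0.21704976]), array([ 0.42449193, -0.37923624])] yaw -0.15895172535451613 0.16425713810291886 centre [ 0.43543059 -0.31099924]
d2 pin_b [ 0.4483 -0.2287]
[ 0.4263 -0.213 ] [ 0.4748 -0.2206] 0.04907365620661108 edge yaw -0.154
[ 0.4004 -0.3754] [ 0.448  -0.3828] 0.04816795935192224 edge yaw -0.154
[array([ 0.45051332, -0.2167826 ]), array([ 0.42415395, -0.37908603])] yaw -0.16100224866238166 0.16442997511715582 centre [ 0.43524417 -0.31079983]
```

>>> {"api": "arm_command", "payload": {
  "plan": [1, 0.003, -0.005, -0.1, -0.002, 1, 0.003, -0.005, -0.1, -0.002, 1, 0.003, -0.005, -0.1, -0.002, 1, 0.003, -0.005, -0.1, -0.002, 1, 0.003, -0.005, -0.1, -0.002]
}}

```text
time_s: 44.3
ee_pos: [0.4363, -0.31, 0.2912]
eef_rot: [3.14, 0.001, 1.412]
force: [0.3, 0.4, -3.6]
grip_width: 0.0132
```

Run:
```python
from h import *
o=sensors.get_obs();print(o['ee_pos'],o['eef_rot'],o['force'],o['grip_width'])
im=vision.camera("wrist"); s=vision.camera("side")
print(w2px("wrist",[.448,-.2288,.07]))
save(np.hstack([cv2.resize(im[60:110,230:280],(400,400),interpolation=cv2.INTER_CUBIC),cv2.resize(s[220:290,200:270],(400,400),interpolation=cv2.INTER_CUBIC)]),'o1.png')
```

```text
[ 0.43632488 -0.30995719  0.29123238] [3.13994966e+00 9.61300739e-04 1.41171230e+00] [ 0.25540912  0.39431324 -3.63953153] 0.013205137081335071
[ 93.27730949 255.63146107]
```

View pics/o1.png

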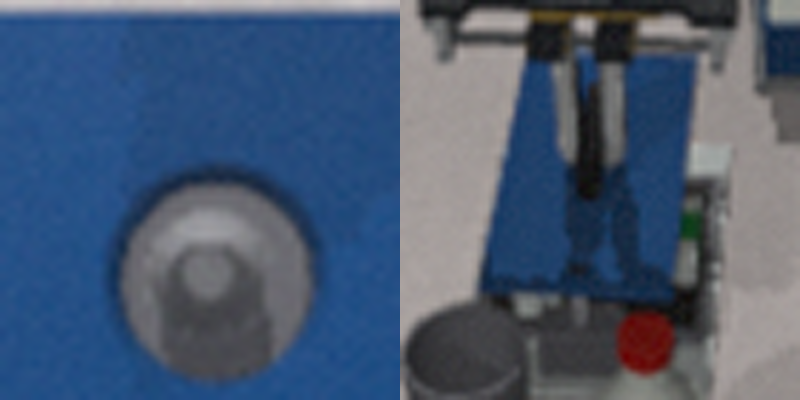

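Run:
```python
from h import *
z=sensors.get_obs()['ee_pos'][2]
h=px2w("wrist",(93.5,256.4),z-.202);p=px2w("wrist",(93.3,255.4),.070);print(h,p,p-h)
im=cv2.imread('pics/o1.png')
# predicted hole_a (top) and pin_a in side, given target alignment
c=np.array([.4363,-.30996]); y=-.159; ua=c-.082*np.array([-np.sin(y),np.cos(y)])
for zz in (.0892,.0812,.07,.05): r=w2px("side",[*ua,zz]); print(zz,r,(r-[220,200])*400/70)
s=vision.camera("side");save(cv2.resize(s[235:285,215:250],(560,800)),'o2.png')
```

```text
[ 0.44841537 -0.22936279  0.08880957] [ 0.44785522 -0.22879052  0.07      ] [-0.00056015  0.00057226 -0.01880957]
0.0892 [265.55887698 230.81015107] [260.33643986 176.05800613]
0.0812 [267.29028893 230.92939463] [270.23022246 176.73939789]
0.07 [269.69254848 231.09483994] [283.95741986 177.68479963]
0.05 [273.9204211 231.3860165] [308.11669201 179.34866569]
```

View pics/o2.png

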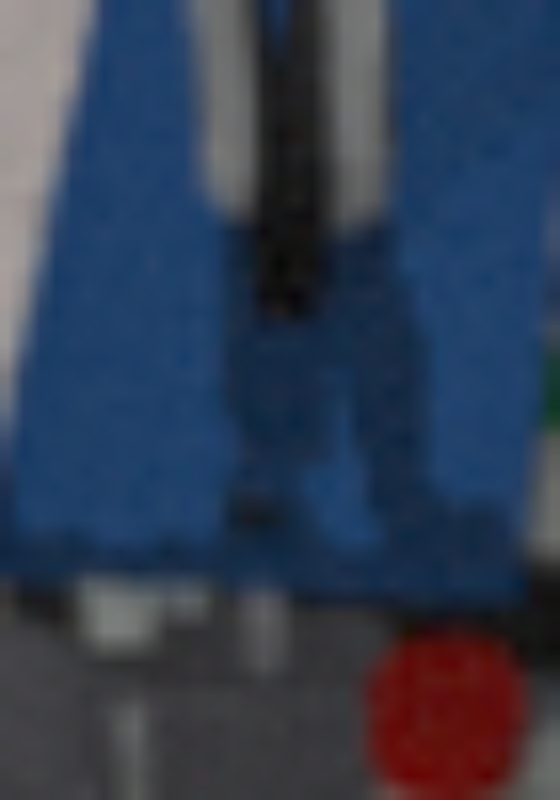

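>>> {"api": "arm_command", "payload": {
  "plan": [1, -0.001, 0.001, -0.03, 0, 1, -0.001, 0.001, -0.05, 0, 1, -0.001, 0.001, -0.065, 0, 1, -0.001, 0.001, -0.08, 0, 1, -0.001, 0.001, -0.086, 0, 1, -0.001, 0.001, -0.086, 0]
}}

```text
time_s: 45.05
ee_pos: [0.4358, -0.3095, 0.255]
eef_rot: [-3.141, -0.0, 1.412]
force: [1.0, 0.0, -2.3]
grip_width: 0.0134
```

>>> {"api": "arm_command", "payload": {
  "plan": [1, 0, 0, -0.003, 0, 1, 0, 0, -0.006, 0, 1, 0, 0, -0.0085, 0, 1, 0, 0, -0.0085, 0]
}}

```text
time_s: 45.45
ee_pos: [0.4357, -0.3095, 0.252]
eef_rot: [-3.142, -0.0, 1.412]
force: [-0.6, 0.1, -2.9]
grip_width: 0.0134
```

Run:
```python
from h import *
o=sensors.get_obs();print(o['ee_pos'],o['eef_rot'],o['force'],o['moment'],o['grip_width'])
im=vision.camera("wrist"); s=vision.camera("side")
save(np.hstack([cv2.resize(im[50:130,210:310],(500,400),interpolation=cv2.INTER_CUBIC),cv2.resize(s[220:300,190:250],(300,400),interpolation=cv2.INTER_CUBIC)]),'r1.png')
```

```text
[ 0.43574401 -0.30946216  0.25202189] [-3.14156284e+00 -1.86393739e-05  1.41158025e+00] [-0.60566757  0.11011343 -2.8864366 ] [ 0.00880092  0.00638152 -0.02503411] 0.013412266890089621
```

View pics/r1.png

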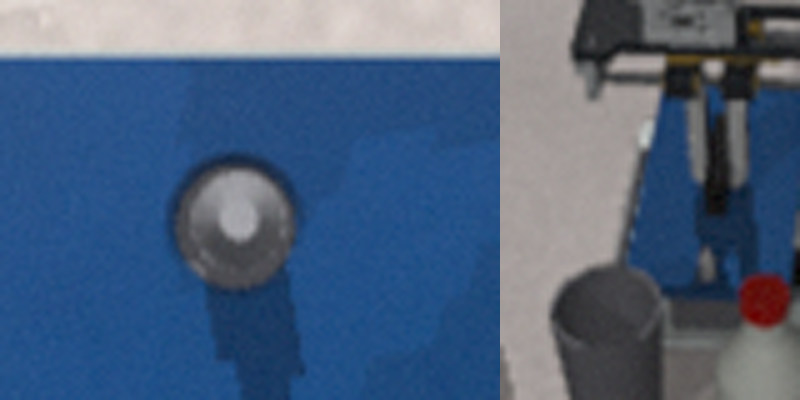

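>>> {"api": "arm_command", "payload": {
  "plan": [1, 0, 0, -0.002, 0, 1, 0, 0, -0.004, 0, 1, 0, 0, -0.004, 0]
}}

```text
time_s: 45.85
ee_pos: [0.4358, -0.3095, 0.2519]
eef_rot: [3.141, 0.0, 1.412]
force: [-6.7, 5.6, 15.8]
grip_width: 0.0137
```

>>> {"api": "arm_command", "payload": {
  "plan": [1, 0, 0, 0.0025, 0, 0, 0, 0, 0.0025, 0, 0, 0, 0, 0.0025, 0, 0, 0, 0, 0.0025, 0, 0, 0, 0, 0.0025, 0, 0, 0, 0, 0.0025, 0, 0, 0, 0, 0.0025, 0, 0, 0, 0, 0.08, 0, 0, 0, 0, 0.15, 0, 0, 0, 0, 0.4, 0, 0, 0, 0, 0.4, 0, 0, 0, 0, 0.4, 0, 0, 0, 0, 0.4, 0, 0, 0, 0.4, 0.4, 0, 0, 0, 0.4, 0.4, 0, 0, 0, 0.4, 0.4, 0, 0, 0, 0.4, 0.4, 0, 0, 0, 0.4, 0.4, 0]
}}

```text
time_s: 47.65
ee_pos: [0.4358, -0.1484, 0.4095]
eef_rot: [-3.14, -0.0, 1.414]
force: [-0.0, 0.1, 0.4]
grip_width: 0.0473
```

Run:
```python
from h import *
o=sensors.get_obs();print(o['time_s'],o['ee_pos'],o['force'],o['grip_width'])
im=vision.camera("wrist");save(im,'t1.png'); s=vision.camera("side"); c=vision.camera("scene")
save(np.hstack([cv2.resize(s[200:310,170:300],(400,340),interpolation=cv2.INTER_CUBIC),cv2.resize(c[90:190,170:290],(400,340),interpolation=cv2.INTER_CUBIC)]),'t2.png')
save(cv2.resize(c[50:384,100:450],(700,600)),'t3.png')
```

```text
47.65 [ 0.43582332 -0.14838731  0.40950185] [-0.01468604  0.05199654  0.42098132] 0.04734230759155311
```

View pics/t1.png

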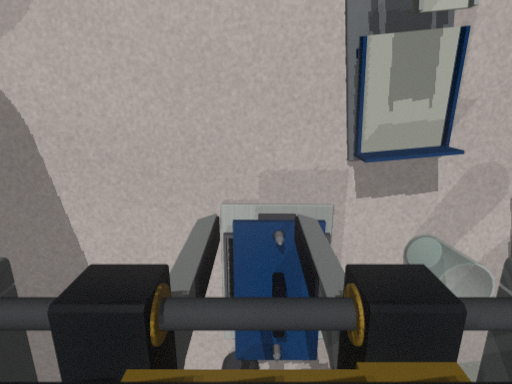

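View pics/t2.png

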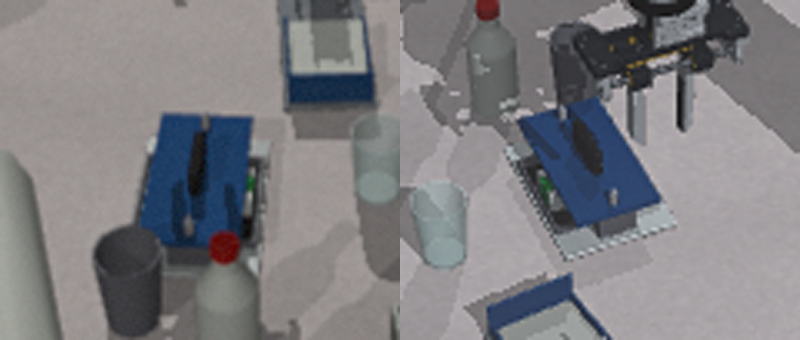

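View pics/t3.png

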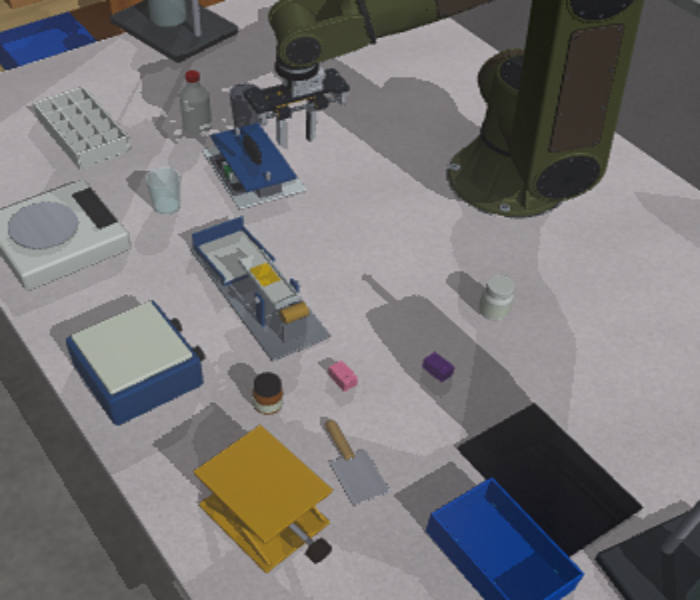

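Run:
```python
from h import *
for c in ("side","scene"):
    im=vision.camera(c)
    P=params(c)
    for d in vision.silhouettes("cover",c)[:1]:
        for z in (.036,.042,.048): print(c,z,round(d['confidence'],2),coverfit(cv2.morphologyEx(d['mask'].astype(np.uint8),cv2.MORPH_CLOSE,np.ones((9,9))),P,.4358,-.3095,-.158,z))
    print([(np.round(x['at']),round(x['confidence'],2),px2w(c,x['at'],.07).round(4)) for x in vision.pinpoint("pin_a",c)])
    save(cv2.resize(im[205:295,190:280] if c=="side" else im[110:190,180:280],(600,600),interpolation=cv2.INTER_CUBIC),'u_'+c+'.png')
```

```text
side 0.036 0.57 (array([ 0.4363, -0.3023, -0.1522]), np.float64(0.89))
side 0.042 0.57 (array([ 0.4365, -0.3085, -0.1585]), np.float64(0.885))
side 0.048 0.57 (array([ 0.436 , -0.3138, -0.1753]), np.float64(0.874))
[(array([271., 232.]), 0.67, array([ 0.4263, -0.3978,  0.07  ])), (array([199., 275.]), 0.66, array([ 0.6198, -0.021 ,  0.07  ]))]
scene 0.036 0.95 (array([ 0.4337, -0.3151, -0.1738]), np.float64(0.935))
scene 0.042 0.95 (array([ 0.4358, -0.3093, -0.1768]), np.float64(0.93))
scene 0.048 0.95 (array([ 0.4403, -0.3058, -0.1683]), np.float64(0.918))
[(array([118., 219.]), 0.7, array([ 0.4156, -0.398 ,  0.07  ])), (array([147., 234.]), 0.58, array([ 0.4542, -0.2177,  0.07  ]))]
```

View pics/u_scene.png

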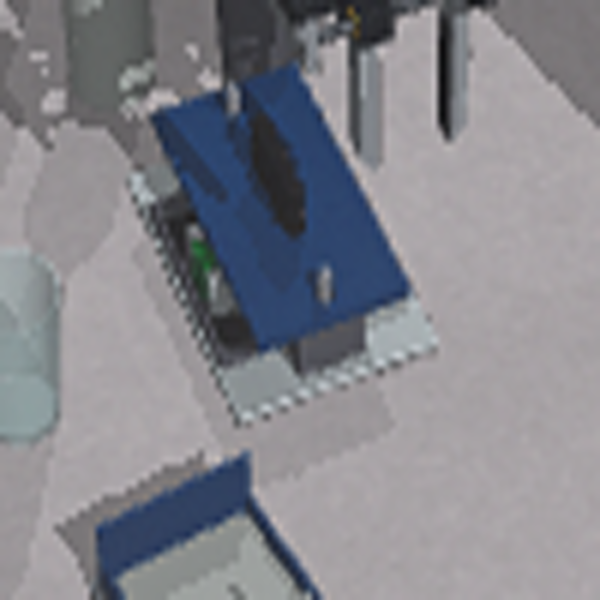

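View pics/u_side.png

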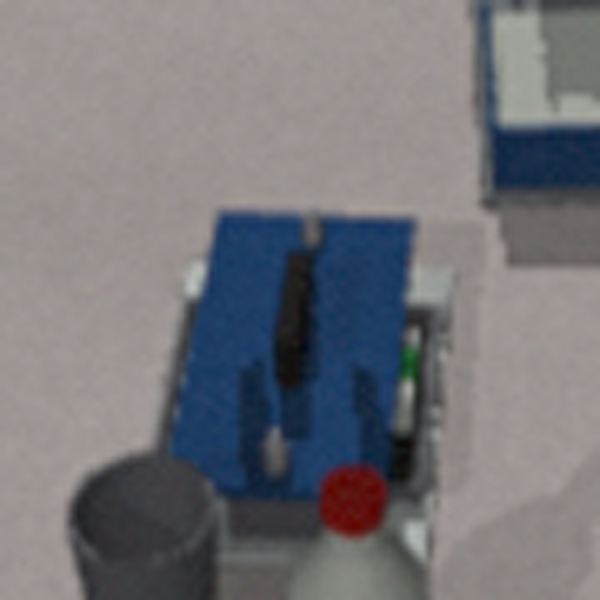

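```bash
python3 -c "
from station import job
print(job.hand_in())"
```

```text
the job is handed in; nothing more can be done
None
```

The job is done and handed in, at about 48 s on the robot's clock. Only the yellow, green and blue specimens were on the bench; I saw no red or black one in any camera. The pink and purple look-alikes were left alone.

- **Checker runs:** I ran yellow, green and blue one at a time, in that order. Each was found in the catch tray afterwards, with the chute empty and back level.
- **Carrier tray:** All three specimens lie flat in the tray. The green one was found about 35 mm from where I set it, apparently the announced knock. It is still flat and inside the walls, so I left it.
- **Cover:** Seated on both pins. Contact came at the expected tool height, 0.2519 m, with about 16 N on the wrist. After release, both pins stand through the holes. The side and scene cameras both fit the plate centre near (0.436, -0.309) at shoulder height; these fits are too coarse to confirm flushness on their own.

**Deviations and disagreements:**
- At the blue pickup the arm stood about 10 mm off, because the move before it had not finished. The jaws re-centred the specimen and it ran normally.
- The networks' pin positions were off by several millimetres, so I aligned the cover on positions I measured myself in the images.
- In the scene camera, the cover's angle fit differed by about 0.02 rad from the tool's angle; the side camera's fit agreed with it.

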